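Put the cup wheels away in the wheel cabinet

ROBOT

A 6-joint arm with a two-finger parallel gripper is mounted at the origin on the work surface. World frame = base frame: x ahead of the robot, y to its left, z up, the work surface at z = 0. Lengths are in m, angles in rad, forces in N, time in s.
With the tool pointing down it reaches from about 0.3 to 0.875 m from the base axis. Payload 4.2 kg.
Tool frame: the origin (TCP) lies on the centre line of the jaws, within the pads' length; the fingertips stand 8 mm ahead of it and the grasp point (between the pads) lies 11 mm behind it; x points along the fingers, y is the direction in which the jaws open and shut, and the axes are right-handed (so a half turn about x gives the same grasp; the last joint's range is limited). The gripper opens to 85 mm and grips with 20 to 120 N. Pads are 22 mm wide; open, the fingers measure 114 mm over their backs; the gripper's body (76 mm by 85 mm) begins 54 mm behind the grasp point. The pads swing forward as they close: fully open they stand 13 mm farther back than shut.
Start: joints at [-1.189, 0.32, 1.565, -0, 1.257, -0.02], TCP at [0.225, -0.529, 0.239] pointing down, gripper open.
Joint ranges: [-3.11, 3.11], [-0.84, 2.01], [0.21, 2.61], [-1.34, 4.49], [0.05, 2.63], [-2.56, 2.56]. Speed limits (rad/s): [2.57, 2.57, 3.14, 3.14, 3.14, 3.14].

INTERFACE

Orientations are given as a unit quaternion [x, y, z, w].
In Python, from cell import env gives the robot as it stands.
- The arm moves only by the tool servo_tool, never from a script. Its argument "series" is a list of rows, each an object with "offset": the shift along the tool's x, y, z in mm, a list of three; "rot": the turn, a rotation vector about the tool's x, y, z in degrees, a list of three. In form: [{"offset": [x, y, z], "rot": [rx, ry, rz]}, ...]. A call has 1 to 12 rows; each row shifts and turns the commanded pose from where the row before left it, along the tool's axes as they then stand; what a row does not reach is not made up. A row lasts 1/10 s, in which the tool goes at most 50 mm and 8.59 degrees, less where a joint would pass 70% of its speed; a pose out of reach is approached as far as the arm can. A call with a gripper value outside its range is refused whole. "hand" is the gripper command: -1 is shut, 1 is fully open, values between are in proportion, set as the call begins (left out, the last holds). The fingers move at their own pace and stop on an object; the grip force is fixed at half the most. Time passes only in rows, so rows that do not move let the fingers close. It gives the time, the measured TCP pose, the force and the opening at its end, in the units of the state.
- env.observe(): the state, without advancing time (a new reading comes with each control period).
- env.camera(name): name is "side" or "top"; returns a dict with "pixels" (400x640x3 uint8, red, green, blue), "mtx" (3x3 intrinsics, pixels), "dist_coeffs" ([k1, k2, p1, p2, k3] as OpenCV has them; the pictures are not rectified), "pose" (4x4, takes a point from camera to world coordinates). Camera axes: x right, y down, z forward; pixel columns grow to the right and rows downward; lengths in m; the calibration is good to about 2 mm. A picture is of the moment at which its call begins. There is no depth.
- env.close_job(): hands the job in, once; it reports no verdict.
Trained networks look in the newest picture that a camera, given by its name, has taken for a name from the list of things; names that differ only in an ending like _2 or _b are one class to them, and where a whole thing is asked for, a point or a joint stands for the part that bears it (a point fixed in the world has none). Each returns a list of dicts, best first, with "p" (0 to 1); they miss things now and then, are a little off and sometimes report something else, mostly with a low value. They report only what shows in the picture. A call takes as long as a camera call. They do not tell look-alikes from the thing itself.
- env.look_for(name, camera): "location" ([x, y, z] in m, in world coordinates, good to about 4 mm: the middle of the surface that is visible of it).
- env.masks_of(name, camera): "pixels" (400x640 bool, what is visible of it).
The state is a dict: "time_s": time; "joints": joint angles; "qvel": joint speeds; "joint_efforts": joint torques, N m; "tool_pos": TCP position; "ee_rot": TCP orientation; "wrist_force": force on the tool from outside, world axes, zero at the start; "moment": the same for the moment, N m; "width": opening from 0.0 (shut) to 1.0 (fully open).
Only numpy, scipy, OpenCV 4.12 (cv2) and the standard library are available. Lean on these libraries where they do the work, as an engineer would, in place of code of your own. Each camera call takes 0.05 s, during which the arm holds its last target.

TASK

Put the cup-shaped grinding wheels, piled and single, that are on the bench away in the steel wheel cabinet: swing its door wide open by the handle (at least square to the cabinet's front) so that the tray can come out past it, pull the top tray right out, and move the wheels one at a time, the top one of the pile first, setting each down in the tray (they chip: do not let them fall in) so that all of them lie flat on the tray floor, mouth down, side by side. Then, with the door still wide open, push the tray fully home, and shut the door completely. Leave the flat wheel, the tools and the other things on the bench where they are.

Things in the scene. Friction and masses are not known exactly. Their poses are not given: they have to be found in the camera images.
- door (a joint): door angle of the green-grey steel cabinet, rad: 0 shut (starts shut or a little ajar), 1.57 square to the front, stop at 1.95. No latch; about 0.25 N m, stays where left. Carcass 220 mm deep, 260 wide, 220 high on the bench; the door is a pan 45 mm deep covering the whole front, hinged on its right edge as seen from in front.
- door_hinge (a point): point on the door's upright hinge axis, 220 mm above the bench, at the right-hand front edge of the carcass (the plane where the shut door meets it). Axes turn with the door: y along the door from the hinge to its free edge, -x out of its outer face, z up.
- door_handle (a point): upper outer corner of the door's bow handle: round 12 mm bar 40 mm off the door's face, running 90 mm down from here, joined to the door by a level bar at each end. 202 mm above the bench, 18 below the door's top; 230 mm along y and 85 mm along -x from the hinge. Axes as door_hinge. Free on both sides: can be pinched from above across y.
- tray (a joint): how far the cabinet's top tray is pulled out, in m: 0 fully home, 0.18 the stop (right out). Needs about 2 N; stays where it is left. It cannot come out through the door: the door must stand open at least square.
- tray_mid (a point): centre of the tray's floor (upper side, 160 mm above the bench). Axes: -x the way the tray is pulled, y along its front, z up. Tray 165 (x) by 230 mm (y) inside, walls 3 mm thick, 30 high; takes six wheels in two rows of three (say x -40, 40; y -76, 0, 76 mm). Cabinet roof 56 mm over the floor covers it when home; right out it is wholly in front of the carcass.
- tray_handle (a point): upper outer corner of the tray's bow handle: round 10 mm bar in the upright plane at the middle of the tray's front, 33 mm off the front, running 24 mm down from here, joined to the front by a level bar at each end; 36 mm below the cabinet's top. Axes as tray_mid. Reached only when the door is open; can be pinched from above across y.
- w1: cup-shaped grinding wheel of pale abrasive, 66 mm diameter, 30 mm high, lying mouth down; round steel boss 28 mm diameter, 19 mm high, upright on the middle of its back (top 49 mm above the rim). 0.25 to 0.4 kg. Cavity 50 mm wide, 22 deep: in a pile each sits flat on the back of the one below, 30 mm higher. Origin: centre of the rim; z its axis, to the boss. Bottom of the pile.
- w2: cup-shaped grinding wheel like w1. On w1.
- w3: cup-shaped grinding wheel like w1. On w2; may be absent (None from the start).
- w4: cup-shaped grinding wheel like w1. Alone on the bench; may be absent (None from the start).
- w5: cup-shaped grinding wheel like w1. Alone on the bench; may be absent (None from the start).
- flat_wheel: flat grey grinding wheel with a hole, 80 mm diameter, 14 mm thick, lying on the bench; to be left. Origin: underside centre.
- spanner: steel spanner, 170 mm long, lying on the bench; to be left. Origin: underside, midway along; x along it.
- dressing_stick: dark abrasive stick 110 x 20 x 20 mm lying on the bench; to be left. Origin: underside centre; x along it.
- tin: small aluminium tin, 48 mm diameter, 55 mm high, on the bench; to be left. Origin: underside centre.
- oiler: oil can with a thin upright spout, 64 mm diameter, 150 mm high; to be left. Origin: underside centre.
- v_block: small dark steel V-block, 50 x 40 x 38 mm; to be left. Origin: underside centre.
Things that resemble listed ones, but are neither listed nor needed, are in the scene too. What is shaped like the w2 but purple or yellow is not meant. Leave any blue look-alike of the w1 alone.

How it is judged:
On the way, in this order (a step that is already met when the one before it is completed fails the run):
1. the door is swung open at least square to the cabinet's front (value of joint door above 1.5 rad), for 0.2 s.
2. the tray is pulled right out (value of joint tray above 0.16 m), for 0.2 s.
3. every cup wheel present lies flat on the tray floor, mouth down, let go (x of w1 in the frame of tray_mid between -0.056 and 0.056 m and y of w1 in the frame of tray_mid between -0.09 and 0.09 m and z of w1 in the frame of tray_mid between -0.012 and 0.012 m and angle between each of w1, w2, w3, w4, w5's own z axis and vertical below 0.15 rad and x of w2 in the frame of tray_mid between -0.056 and 0.056 m and y of w2 in the frame of tray_mid between -0.09 and 0.09 m and z of w2 in the frame of tray_mid between -0.012 and 0.012 m and x of w3 in the frame of tray_mid between -0.056 and 0.056 m and y of w3 in the frame of tray_mid between -0.09 and 0.09 m and z of w3 in the frame of tray_mid between -0.012 and 0.012 m and x of w4 in the frame of tray_mid between -0.056 and 0.056 m and y of w4 in the frame of tray_mid between -0.09 and 0.09 m and z of w4 in the frame of tray_mid between -0.012 and 0.012 m and x of w5 in the frame of tray_mid between -0.056 and 0.056 m and y of w5 in the frame of tray_mid between -0.09 and 0.09 m and z of w5 in the frame of tray_mid between -0.012 and 0.012 m and linear speed of each of w1, w2, w3, w4, w5 below 0.03 m/s and value of joint tray above 0.1 m and contact force between each of w1, w2, w3, w4, w5 and the fingers below 0.05 N), for 0.2 s.
4. the loaded tray is pushed fully home with the door still open (value of joint tray below 0.008 m and value of joint door above 1.4 rad), for 0.2 s.
At the end, for the whole second after the job is handed in: the door is shut (within 0.05 rad), the tray is home (within 8 mm), and every cup wheel present lies on the tray floor (its rim within 12 mm of the floor and inside the walls), upright within 0.15 rad and at rest (value of joint door below 0.05 rad and value of joint tray below 0.008 m and x of w1 in the frame of tray_mid between -0.056 and 0.056 m and y of w1 in the frame of tray_mid between -0.09 and 0.09 m and z of w1 in the frame of tray_mid between -0.012 and 0.012 m and angle between each of w1, w2, w3, w4, w5's own z axis and vertical below 0.15 rad and x of w2 in the frame of tray_mid between -0.056 and 0.056 m and y of w2 in the frame of tray_mid between -0.09 and 0.09 m and z of w2 in the frame of tray_mid between -0.012 and 0.012 m and x of w3 in the frame of tray_mid between -0.056 and 0.056 m and y of w3 in the frame of tray_mid between -0.09 and 0.09 m and z of w3 in the frame of tray_mid between -0.012 and 0.012 m and x of w4 in the frame of tray_mid between -0.056 and 0.056 m and y of w4 in the frame of tray_mid between -0.09 and 0.09 m and z of w4 in the frame of tray_mid between -0.012 and 0.012 m and x of w5 in the frame of tray_mid between -0.056 and 0.056 m and y of w5 in the frame of tray_mid between -0.09 and 0.09 m and z of w5 in the frame of tray_mid between -0.012 and 0.012 m and linear speed of each of w1, w2, w3, w4, w5 below 0.03 m/s); the robot touches nothing.
It fails at once if the tray is out while the door is not open (it would strike the door) (value of joint tray above 0.025 m and value of joint door below 1.4 rad).
It fails at once if a cup wheel is let fall into the tray (from more than about 30 mm) ((x of w1 in the frame of tray_mid between -0.09 and 0.09 m and y of w1 in the frame of tray_mid between -0.12 and 0.12 m and z of w1 in the frame of tray_mid above 0.012 m and linear speed of w1 above 0.6 m/s and contact force between w1 and the fingers below 0.05 N) or (x of w2 in the frame of tray_mid between -0.09 and 0.09 m and y of w2 in the frame of tray_mid between -0.12 and 0.12 m and z of w2 in the frame of tray_mid above 0.012 m and linear speed of w2 above 0.6 m/s and contact force between w2 and the fingers below 0.05 N) or (x of w3 in the frame of tray_mid between -0.09 and 0.09 m and y of w3 in the frame of tray_mid between -0.12 and 0.12 m and z of w3 in the frame of tray_mid above 0.012 m and linear speed of w3 above 0.6 m/s and contact force between w3 and the fingers below 0.05 N) or (x of w4 in the frame of tray_mid between -0.09 and 0.09 m and y of w4 in the frame of tray_mid between -0.12 and 0.12 m and z of w4 in the frame of tray_mid above 0.012 m and linear speed of w4 above 0.6 m/s and contact force between w4 and the fingers below 0.05 N) or (x of w5 in the frame of tray_mid between -0.09 and 0.09 m and y of w5 in the frame of tray_mid between -0.12 and 0.12 m and z of w5 in the frame of tray_mid above 0.012 m and linear speed of w5 above 0.6 m/s and contact force between w5 and the fingers below 0.05 N)).
It fails at once if one of the other loose things on the bench is moved by more than 50 mm (distance of any of flat_wheel, spanner, dressing_stick, tin, oiler, v_block from where it was at the start of the episode above 0.05 m).
Of w3, w4, w5 only 1 to 3 are there at a start; the rules pass over those that are not, and their reading is None.
At some moment in a run one of w1, w2, w3, w4, w5 may be knocked a few centimetres aside while the robot is not near it.
It also fails if it takes over 210 s, if anything falls off the work surface, if the arm or the gripper's body presses on something with over 40 N, if the wrist force passes 120 N, or if a joint passes its speed limit or range.

## Working session

There is one attempt and no reset: what is moved stays moved. The work goes in short steps, Python scripts to look and compute and a tool call to move; the robot and the scene stay as the last step left them, time stands still between calls to the robot, and variables do not carry over. Pictures are saved under pics/ and viewed, and the job is handed in when it is done.

Besides the shell and the picture viewer there is one more tool, called after "Emit:" by a JSON object that holds its "method" and its "body", one argument or row to a line. servo_tool: Moves the arm, as the interface text tells. Its arguments: {"type":"object","properties":{"series":{"type":"array","items":{"type":"object","properties":{"offset":{"type":"array","items":{"type":"number"}},"rot":{"type":"array","items":{"type":"number"}}}}},"hand":{"type":"number"}},"required":["series"]}

```bash
ls; mkdir -p pics
python3 - <<'E'
from cell import env
import cv2
print(env.observe())
for c in ("side","top"):
    r=env.camera(c); cv2.imwrite(f"pics/a_{c}.png",r["pixels"][:,:,::-1]); print(c,r["mtx"],r["dist_coeffs"],r["pose"])
    for n in ["door_handle","w1","flat_wheel","tray_handle","oiler","tin","v_block","spanner","dressing_stick","door","door_hinge"]:
        try: print(n,[(round(d["p"],2),[round(float(v),3) for v in d["location"]]) for d in env.look_for(n,c)])
        except Exception as e: print(n,e)
E
```

```text
pics
{'time_s': 0.0, 'joints': array([-1.18897453e+00,  3.20305025e-01,  1.56572417e+00, -1.24007876e-06,
        1.25737103e+00, -1.99778961e-02]), 'qvel': array([-0.00061114,  0.0007933 , -0.00122857,  0.00012528, -0.00140558,
        0.00018585]), 'joint_efforts': array([ 2.07721307e-03, -4.15518200e+01, -2.34161943e+01, -6.43300223e-05,
        8.06272816e-03, -1.90305030e-05]), 'tool_pos': array([ 0.22470339, -0.5287603 ,  0.23845718]), 'ee_rot': array([-0.69276932, -0.14173262,  0.69300012, -0.14047548]), 'wrist_force': array([ 0.12339919, -0.04575296, -0.1994495 ]), 'moment': array([ 0.00296036, -0.01794523, -0.03243864]), 'width': 0.9981509242617963}
side [[466.40070677   0.         320.81906171]
 [  0.         466.40070677 199.60414734]
 [  0.           0.           1.        ]] [-0.12899037  0.          0.          0.          0.        ] [[-0.99729216 -0.03641392  0.06389349  0.44966224]
 [-0.07327944  0.56532692 -0.8216055   0.98188365]
 [-0.00620283 -0.8240628  -0.5664645   0.84772938]
 [ 0.          0.          0.          1.        ]]
door_handle [(0.98, [0.49, 0.254, 
[... 1120 characters left out ...]
]]
door_handle [(0.84, [0.534, 0.233, 0.222])]
w1 [(0.87, [0.474, -0.366, 0.029]), (0.87, [0.58, -0.137, 0.034]), (0.83, [0.701, -0.326, 0.031]), (0.79, [0.592, -0.272, 0.093]), (0.67, [0.734, -0.226, 0.031]), (0.62, [0.473, -0.19, 0.025]), (0.37, [0.58, -0.248, 0.051])]
flat_wheel [(0.97, [0.618, -0.415, 0.014])]
tray_handle [(0.74, [0.534, 0.288, 0.186])]
oiler [(0.8, [0.331, 0.4, 0.064])]
tin [(0.7, [0.662, -0.152, 0.058]), (0.39, [0.54, 0.292, 0.185])]
v_block [(0.84, [0.314, 0.254, 0.032])]
spanner [(0.71, [0.345, -0.355, 0.007])]
dressing_stick [(0.55, [0.379, 0.005, 0.023]), (0.19, [0.664, -0.153, 0.056])]
door [(0.84, [0.538, 0.232, 0.219])]
door_hinge [(0.67, [0.536, 0.236, 0.223])]
```

View pics/a_side.png

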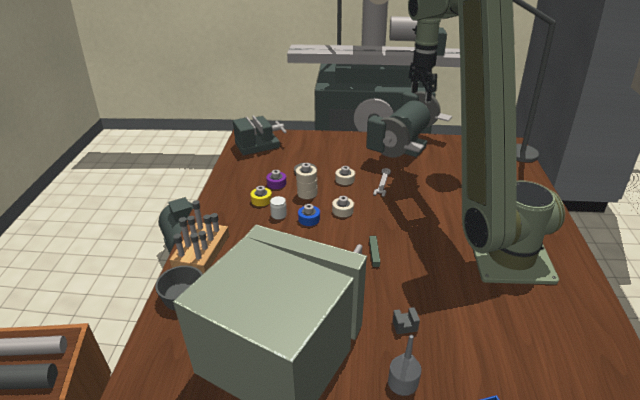

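View pics/a_top.png

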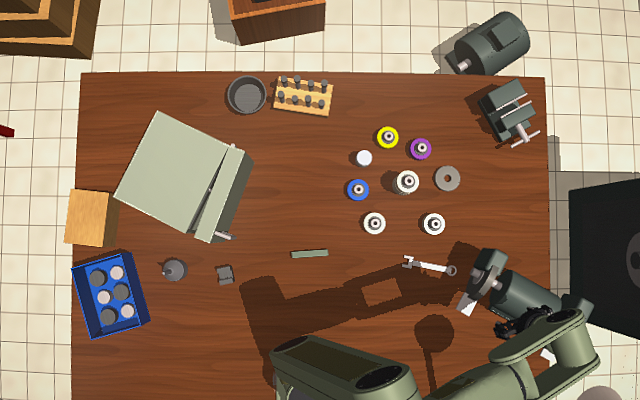

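The side and top views show a three-high pile near top px (407,181) and two single pale wheels at (373,223) and (433,223). The cabinet is at (190,180), with its handle near (222,236) and the door slightly ajar. I'll zoom in on the cabinet.

Run:
```python
import cv2
a=cv2.imread("pics/a_top.png")[95:255,100:270]; cv2.imwrite("pics/z1.png",cv2.resize(a,None,fx=3.5,fy=3.5,interpolation=cv2.INTER_CUBIC))
a=cv2.imread("pics/a_side.png")[220:400,170:380]; cv2.imwrite("pics/z2.png",cv2.resize(a,None,fx=3.2,fy=3.2,interpolation=cv2.INTER_CUBIC))
```

```text
(no output)
```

View pics/z1.png

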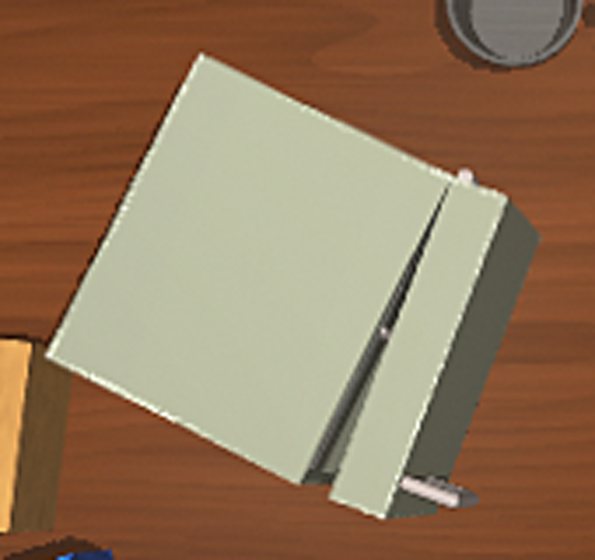

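View pics/z2.png

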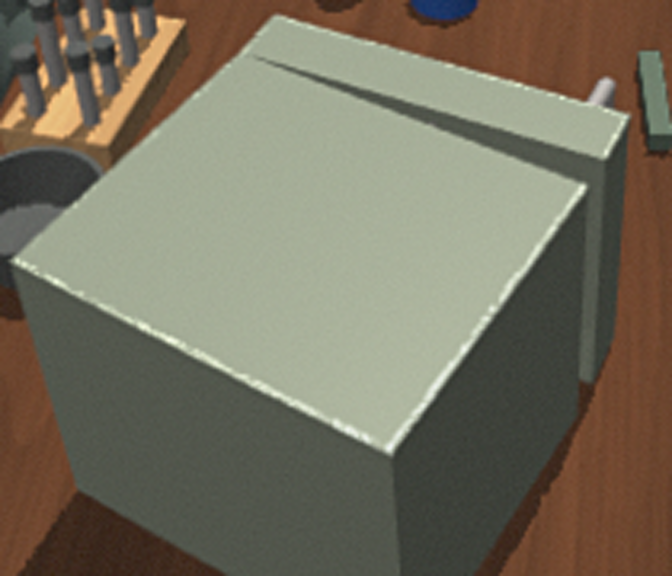

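```bash
cat > h.py <<'E'
import numpy as np, cv2
from scipy.spatial.transform import Rotation as R
def proj(r,P):
    T=np.linalg.inv(np.asarray(r["pose"])); P=np.atleast_2d(P).astype(float)
    rv=cv2.Rodrigues(T[:3,:3])[0]
    return cv2.projectPoints(P.reshape(-1,1,3),rv,T[:3,3],r["mtx"],np.asarray(r["dist_coeffs"]))[0].reshape(-1,2)
def unproj(r,uv,z):
    u=cv2.undistortPoints(np.array(uv,float).reshape(-1,1,2),r["mtx"],np.asarray(r["dist_coeffs"])).reshape(-1,2)
    Tm=np.asarray(r["pose"]); d=np.c_[u,np.ones(len(u))]@Tm[:3,:3].T
    o=Tm[:3,3]; s=(z-o[2])/d[:,2]; return o+s[:,None]*d
def xloc(T,p): return T[:3,:3]@np.asarray(p)+T[:3,3]
# cabinet frame: origin at hinge (front hinge edge, z=.22); axes X,Y with door shut: -X out, Y towards free edge
def cab(p): # p=(x,y,yaw)
    return np.array([p[0],p[1]]),p[2]
def cpt(p,q): # q in hinge frame shut (q x,y) -> world xy
    c,s=np.cos(p[2]),np.sin(p[2]); q=np.atleast_2d(q)
    return np.c_[p[0]+c*q[:,0]-s*q[:,1], p[1]+s*q[:,0]+c*q[:,1]]
E
python3 - <<'E'
from cell import env
from h import *
from scipy.optimize import least_squares
t=env.camera("top"); s=env.camera("side")
tz=np.array([(202,54),(46,355),(302,483),(450,182),(507,200),(330,499),(385,518)])/3.5+[100,95]-.4
sz=np.array([(13,262),(390,451),(585,187),(250,56),(276,15),(606,158),(628,117)])/3.2+[170,220]-.4
def pts(v):
    a=v[3]
    # door opening: rotates; sign: free edge moves to -X => rotate Y axis toward -X = +angle ccw
    carc=cpt(v,[(.22,0),(.22,.26),(0,.26),(0,0)])
    d=cpt([v[0],v[1],v[2]+a],[(-.045,0),(0,.26),(-.045,.26)])
    xy=np.r_[carc,d]; return np.c_[xy,np.full(7,.22)]
f=lambda v:np.r_[(proj(t,pts(v))-tz).ravel(),(proj(s,pts(v))-sz).ravel()]
best=min((least_squares(f,[.62,.2,y,.1]) for y in (0,1.57,3.14,-1.57)),key=lambda o:o.cost)
print(best.x,np.round(best.fun.reshape(2,7,2),1))
print(np.round(unproj(t,tz,.22),3)); print(np.round(unproj(s,sz,.22),3))
v=best.x
print("handle",cpt([v[0],v[1],v[2]+v[3]],[(-.085,.23)]), "tray out mid",cpt(v,[(-.09,.13)]))
print(cpt([v[0],v[1],v[2]+1.6],[(-.085,.23)]))
E
```

```text
[0.67172859 0.21902454 1.12158577 0.09810111] [[[ 0.1 -0.3]
  [ 0.4  0.2]
  [-0.8  0.4]
  [ 1.3 -1.6]
  [ 0.8 -0.9]
  [-0.  -0.3]
  [ 0.1  0.4]]

 [[-0.6 -0.4]
  [ 0.4  1.2]
  [ 1.6  0.1]
  [-2.3 -1.2]
  [ 0.4 -0. ]
  [ 0.4  1. ]
  [ 1.3 -0.2]]]
[[0.766 0.417 0.22 ]
 [0.533 0.531 0.22 ]
 [0.439 0.33  0.22 ]
 [0.667 0.222 0.22 ]
 [0.654 0.179 0.22 ]
 [0.427 0.308 0.22 ]
 [0.413 0.266 0.22 ]]
[[0.766 0.418 0.22 ]
 [0.534 0.528 0.22 ]
 [0.441 0.332 0.22 ]
 [0.666 0.223 0.22 ]
 [0.657 0.177 0.22 ]
 [0.428 0.306 0.22 ]
 [0.415 0.267 0.22 ]]
handle [[0.42652562 0.21831639]] tray out mid [[0.51554296 0.19440651]]
[[ 0.65555456 -0.02564545]]
```

```bash
cat >> h.py <<'E'
C=np.array([0.6717,0.2190,1.1216])
def go(env,wps):
    """wps: list of (x,y,z,yaw or None); prints per-waypoint rows (tool mm/deg). translation first in current frame, then turn mixed equally"""
    o=env.observe(); p=np.array(o["tool_pos"]); Rt=R.from_quat(o["ee_rot"])
    M=Rt.as_matrix(); 
    yaw=np.arctan2(M[1,1],M[0,1])
    print("t",round(o["time_s"],2),"tcp",np.round(p,4),"xax",np.round(M[:,0],3),"yaw(y)",round(np.degrees(yaw),1),"w",round(o["width"],3),"F",np.round(o["wrist_force"],1),"q",np.round(o["joints"],2))
    for w in wps:
        x,y,z,ty=w
        d=np.array([x,y,z])-p
        # tool down: x=-Z, y=(c,s), z = x cross y
        c,s=np.cos(yaw),np.sin(yaw); ya=np.array([c,s,0]); xa=np.array([0,0,-1.]); za=np.cross(xa,ya)
        off=np.array([d@xa,d@ya,d@za])*1000
        dy=0
        if ty is not None:
            dy=(ty-yaw+np.pi/2)%np.pi-np.pi/2   # half-turn symmetric
            yaw+=dy
        print(" total offset",np.round(off,1)," turn rx",round(-np.degrees(dy),1)," minrows",int(np.ceil(np.abs(off).max()/50)),int(np.ceil(abs(np.degrees(dy))/8.5)), "->yaw",round(np.degrees(yaw),1))
        p=np.array([x,y,z])
E
python3 - <<'E'
from cell import env
from h import *
yd=C[2]+.098+np.pi/2
h=cpt([C[0],C[1],C[2]+.098],[(-.081,.23)])[0]; print(h)
go(env,[(0.224,-.529,.3,None),(h[0],h[1],.3,yd),(h[0],h[1],.172,None)])
print(env.look_for("tray_handle","top"))
E
```

```text
[0.42787305 0.222069  ]
t 1.3 tcp [ 0.2249 -0.5292  0.2393] xax [ 0. -0. -1.] yaw(y) -67.0 w 0.999 F [-0.1 -0.  -0.6] q [-1.19  0.32  1.56 -0.    1.26 -0.02]
 total offset [-60.7  -0.5   0.7]  turn rx -0.0  minrows 2 0 ->yaw -67.0
 total offset [   0.  -611.5 -481.4]  turn rx -46.9  minrows 13 6 ->yaw -20.1
 total offset [128.   0.   0.]  turn rx -0.0  minrows 3 0 ->yaw -20.1
[{'location': [0.5366, 0.2887, 0.1847], 'p': 0.67}, {'location': [0.6184, -0.4183, 0.017], 'p': 0.21}]
```

Emit:
{"method": "servo_tool", "body": {
  "series": [
    {"offset":[-30,0,0],"rot":[0,0,0]},
    {"offset":[-30,0,0],"rot":[0,0,0]},
    {"offset":[0,-38,-30],"rot":[0,0,0]},
    {"offset":[0,-38,-30],"rot":[0,0,0]},
    {"offset":[0,-38,-30],"rot":[0,0,0]},
    {"offset":[0,-38,-30],"rot":[0,0,0]},
    {"offset":[0,-38,-30],"rot":[0,0,0]},
    {"offset":[0,-38,-30],"rot":[0,0,0]},
    {"offset":[0,-38,-30],"rot":[0,0,0]},
    {"offset":[0,-38,-30],"rot":[0,0,0]},
    {"offset":[0,-38,-30],"rot":[0,0,0]},
    {"offset":[0,-38,-30],"rot":[0,0,0]}
  ],
  "hand": 0.2
}}

```text
time_s: 2.55
tool_pos: [0.3524, -0.0603, 0.2997]
ee_rot: [0.693, 0.141, -0.692, 0.141]
wrist_force: [1.8, 0.8, 0.2]
width: 0.601
```

Emit:
{"method": "servo_tool", "body": {
  "series": [
    {"offset":[0,-38,-30],"rot":[0,0,0]},
    {"offset":[0,-38,-30],"rot":[0,0,0]},
    {"offset":[0,-38,-30],"rot":[0,0,0]},
    {"offset":[0,-38,-30],"rot":[0,0,0]},
    {"offset":[0,0,0],"rot":[-8,0,0]},
    {"offset":[0,0,0],"rot":[-8,0,0]},
    {"offset":[0,0,0],"rot":[-8,0,0]},
    {"offset":[0,0,0],"rot":[-8,0,0]},
    {"offset":[0,0,0],"rot":[-8,0,0]},
    {"offset":[0,0,0],"rot":[-7,0,0]},
    {"offset":[0,0,0],"rot":[0,0,0]}
  ]
}}

```text
time_s: 3.65
tool_pos: [0.4033, 0.1247, 0.2994]
ee_rot: [0.579, 0.406, -0.579, 0.406]
wrist_force: [0.6, 0.6, 0.9]
width: 0.604
```

Run:
```python
from cell import env
from h import *
a=.098
yd=C[2]+a+np.pi/2
h=cpt([C[0],C[1],C[2]+a],[(-.081,.23)])[0]
go(env,[(h[0],h[1],.3,yd),(h[0],h[1],.172,None)])
t=env.camera("top");s=env.camera("side")
q=cpt([C[0],C[1],C[2]+a],[(-.085,.23),(-.045,.23)])
for n,r in(("t",t),("s",s)):
    im=r["pixels"][:,:,::-1].copy()
    for z,col in((.202,(0,0,255)),(.112,(0,255,0))):
        for u in proj(r,np.c_[q,[z,z]]): cv2.circle(im,tuple(np.round(u*1).astype(int)),1,col,-1); print(n,u)
    im=im[140:260,150:300] if n=="t" else im[180:300,270:420]
    cv2.imwrite(f"pics/b_{n}.png",cv2.resize(im,None,fx=4,fy=4,interpolation=cv2.INTER_NEAREST))
```

```text
t 3.65 tcp [0.4033 0.1247 0.2994] xax [ 0. -0. -1.] yaw(y) -20.0 w 0.604 F [0.6 0.6 0.9] q [ 0.27  0.04  1.77 -0.    1.33  0.62]
 total offset [ -0.6 -10.2 -99.9]  turn rx 0.1  minrows 2 1 ->yaw -20.1
 total offset [128.   0.   0.]  turn rx -0.0  minrows 3 0 ->yaw -20.1
t [229.07358911 237.6031969 ]
t [215.13036801 232.27098346]
t [234.49048637 237.22912032]
t [221.40789285 232.23434921]
s [359.79721401 247.13994416]
s [353.02537061 258.62748838]
s [358.05697891 277.74206743]
s [351.5764678  289.47721298]
```

Emit:
{"method": "servo_tool", "body": {
  "series": [
    {"offset":[0,-5,-25],"rot":[0,0,0]},
    {"offset":[0,-5,-25],"rot":[0,0,0]},
    {"offset":[0,0,-25],"rot":[0,0,0]},
    {"offset":[0,0,-25],"rot":[0,0,0]},
    {"offset":[0,0,0],"rot":[0,0,0]},
    {"offset":[30,0,0],"rot":[0,0,0]},
    {"offset":[30,0,0],"rot":[0,0,0]},
    {"offset":[20,0,0],"rot":[0,0,0]},
    {"offset":[20,0,0],"rot":[0,0,0]},
    {"offset":[20,0,0],"rot":[0,0,0]},
    {"offset":[8,0,0],"rot":[0,0,0]},
    {"offset":[0,0,0],"rot":[0,0,0]}
  ]
}}

```text
time_s: 4.95
tool_pos: [0.4275, 0.2213, 0.1705]
ee_rot: [-0.579, -0.405, 0.58, -0.405]
wrist_force: [0.7, 0.1, 0.3]
width: 0.6
```

Run:
```python
from cell import env
from h import *
a=.098
h=cpt([C[0],C[1],C[2]+a],[(-.081,.23)])[0]
go(env,[(h[0],h[1],.172,None)])
for n in("top","side"):
    im=env.camera(n)["pixels"][:,:,::-1]
    im=im[140:260,150:300] if n=="top" else im[160:300,270:420]
    cv2.imwrite(f"pics/c_{n}.png",cv2.resize(im,None,fx=4,fy=4,interpolation=cv2.INTER_CUBIC))
```

```text
t 4.95 tcp [0.4275 0.2213 0.1705] xax [-0.002 -0.001 -1.   ] yaw(y) -20.0 w 0.6 F [0.7 0.1 0.3] q [ 0.45  0.23  1.88 -0.    1.04  0.8 ]
 total offset [-1.5  0.1 -0.8]  turn rx -0.0  minrows 1 0 ->yaw -20.0
```

View pics/c_side.png

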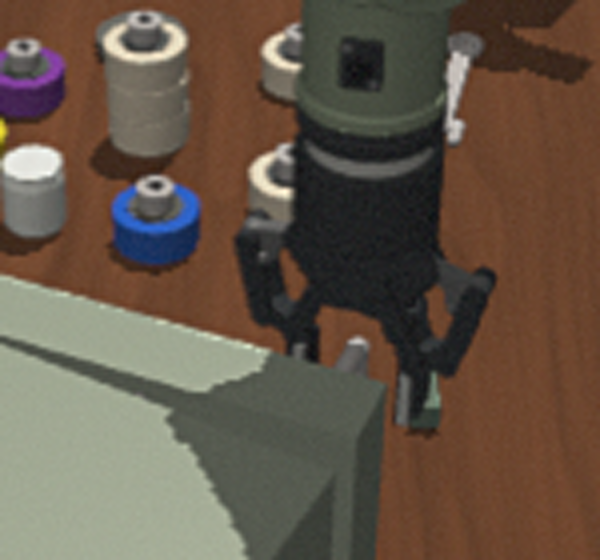

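Emit:
{"method": "servo_tool", "body": {
  "series": [
    {"offset":[0,0,0]},
    {"offset":[0,0,0]},
    {"offset":[0,0,0]},
    {"offset":[0,0,0]},
    {"offset":[0,0,0]},
    {"offset":[0,0,0]},
    {"offset":[0,0,0]}
  ],
  "hand": -1
}}

```text
$.series[0]: bad value
```

Emit:
{"method": "servo_tool", "body": {
  "series": [
    {"offset":[0,4.6,11.9],"rot":[-3,0,0]},
    {"offset":[0,4.6,11.9],"rot":[-3,0,0]},
    {"offset":[0,4.6,11.9],"rot":[-3,0,0]},
    {"offset":[0,4.6,11.9],"rot":[-3,0,0]},
    {"offset":[0,4.6,11.9],"rot":[-3,0,0]},
    {"offset":[0,4.6,11.9],"rot":[-3,0,0]},
    {"offset":[0,4.6,11.9],"rot":[-3,0,0]},
    {"offset":[0,4.6,11.9],"rot":[-3,0,0]},
    {"offset":[0,4.6,11.9],"rot":[-3,0,0]},
    {"offset":[0,4.6,11.9],"rot":[-3,0,0]}
  ]
}}

```text
time_s: 6.05
tool_pos: [0.461, 0.0996, 0.1727]
ee_rot: [0.455, 0.542, -0.453, 0.543]
wrist_force: [0.0, 0.1, 0.1]
width: 0.597
```

Run:
```python
from cell import env
from h import *
a=.098+np.radians(30)
h=cpt([C[0],C[1],C[2]+a],[(-.081,.23)])[0]
go(env,[(h[0],h[1],.172,None)])
for n in("top",):
    im=env.camera(n)["pixels"][:,:,::-1]
    im=im[100:270,100:460] 
    cv2.imwrite(f"pics/d_{n}.png",cv2.resize(im,None,fx=2.2,fy=2.2,interpolation=cv2.INTER_CUBIC))
```

```text
t 6.05 tcp [0.461  0.0996 0.1727] xax [ 0.003  0.    -1.   ] yaw(y) 10.1 w 0.597 F [0.  0.1 0.1] q [ 0.19  0.21  1.9  -0.    1.03  0.01]
 total offset [ 0.7 -1.9 -0.5]  turn rx -0.0  minrows 1 0 ->yaw 10.1
```

View pics/d_top.png

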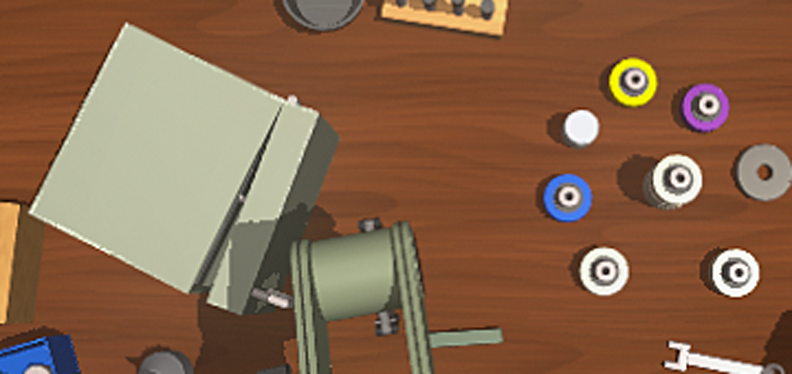

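Emit:
{"method": "servo_tool", "body": {
  "series": [
    {"offset":[0,0,0],"rot":[6,0,0]},
    {"offset":[0,0,0],"rot":[6,0,0]},
    {"offset":[0,0,0],"rot":[6,0,0]},
    {"offset":[0,0,0],"rot":[6,0,0]},
    {"offset":[0,0,0],"rot":[6,0,0]},
    {"offset":[0,0,0],"rot":[0,0,0]}
  ]
}}

```text
time_s: 6.7
tool_pos: [0.4605, 0.1003, 0.1723]
ee_rot: [0.58, 0.405, -0.579, 0.406]
wrist_force: [0.2, 0.5, -0.3]
width: 0.602
```

Run:
```python
from cell import env
from h import *
a=.098
h=cpt([C[0],C[1],C[2]+a],[(-.081,.23)])[0]
go(env,[(h[0],h[1],.172,None)])
```

```text
t 6.7 tcp [0.4605 0.1003 0.1723] xax [ 0.002  0.    -1.   ] yaw(y) -20.0 w 0.602 F [ 0.2  0.5 -0.3] q [0.19 0.21 1.9  0.   1.03 0.54]
 total offset [   0.3  -72.3 -103.2]  turn rx -0.0  minrows 3 0 ->yaw -20.0
```

Emit:
{"method": "servo_tool", "body": {
  "series": [
    {"offset":[0,-24,0],"rot":[0,0,0]},
    {"offset":[0,-24,0],"rot":[0,0,0]},
    {"offset":[0,-24,0],"rot":[0,0,0]},
    {"offset":[0,0,-20],"rot":[0,0,0]},
    {"offset":[0,0,-20],"rot":[0,0,0]},
    {"offset":[0,0,-20],"rot":[0,0,0]},
    {"offset":[0,0,-20],"rot":[0,0,0]},
    {"offset":[0,0,-20],"rot":[0,0,0]},
    {"offset":[0,0,-3],"rot":[0,0,0]},
    {"offset":[0,0,0],"rot":[0,0,0]}
  ]
}}

```text
time_s: 7.7
tool_pos: [0.4275, 0.2216, 0.1715]
ee_rot: [0.579, 0.406, -0.579, 0.406]
wrist_force: [-0.7, -0.7, 0.4]
width: 0.603
```

Emit:
{"method": "servo_tool", "body": {
  "series": [
    {"offset":[0,0,0],"rot":[0,0,0]},
    {"offset":[0,0,0],"rot":[0,0,0]},
    {"offset":[0,0,0],"rot":[0,0,0]},
    {"offset":[0,0,0],"rot":[0,0,0]},
    {"offset":[0,0,0],"rot":[0,0,0]},
    {"offset":[0,0,0],"rot":[0,0,0]},
    {"offset":[0,0,0],"rot":[0,0,0]}
  ],
  "hand": -1
}}

```text
time_s: 8.4
tool_pos: [0.429, 0.2211, 0.1717]
ee_rot: [0.58, 0.405, -0.578, 0.406]
wrist_force: [5.2, -0.6, -0.5]
width: 0.125
```

Emit:
{"method": "servo_tool", "body": {
  "series": [
    {"offset":[0,4.6,11.9],"rot":[-3,0,0]},
    {"offset":[0,4.6,11.9],"rot":[-3,0,0]},
    {"offset":[0,4.6,11.9],"rot":[-3,0,0]},
    {"offset":[0,4.6,11.9],"rot":[-3,0,0]},
    {"offset":[0,4.6,11.9],"rot":[-3,0,0]},
    {"offset":[0,4.6,11.9],"rot":[-3,0,0]},
    {"offset":[0,4.6,11.9],"rot":[-3,0,0]},
    {"offset":[0,4.6,11.9],"rot":[-3,0,0]},
    {"offset":[0,4.6,11.9],"rot":[-3,0,0]},
    {"offset":[0,4.6,11.9],"rot":[-3,0,0]}
  ]
}}

```text
time_s: 9.4
tool_pos: [0.4607, 0.0995, 0.1717]
ee_rot: [0.455, 0.542, -0.453, 0.542]
wrist_force: [4.2, 3.1, -2.1]
width: 0.121
```

Run:
```python
from cell import env
from h import *
a=.098+np.radians(30)
h=cpt([C[0],C[1],C[2]+a],[(-.081,.23)])[0]
go(env,[(h[0],h[1],.172,None)])
```

```text
t 9.4 tcp [0.4607 0.0995 0.1717] xax [ 0.003  0.002 -1.   ] yaw(y) 10.1 w 0.121 F [ 4.2  3.1 -2.1] q [0.19 0.21 1.9  0.   1.03 0.01]
 total offset [-0.3 -1.6 -0.5]  turn rx -0.0  minrows 1 0 ->yaw 10.1
```

Small forces and the grip holds, so I'll go on.

Emit:
{"method": "servo_tool", "body": {
  "series": [
    {"offset":[0,4.6,11.9],"rot":[-3,0,0]},
    {"offset":[0,4.6,11.9],"rot":[-3,0,0]},
    {"offset":[0,4.6,11.9],"rot":[-3,0,0]},
    {"offset":[0,4.6,11.9],"rot":[-3,0,0]},
    {"offset":[0,4.6,11.9],"rot":[-3,0,0]},
    {"offset":[0,4.6,11.9],"rot":[-3,0,0]},
    {"offset":[0,4.6,11.9],"rot":[-3,0,0]},
    {"offset":[0,4.6,11.9],"rot":[-3,0,0]},
    {"offset":[0,4.6,11.9],"rot":[-3,0,0]},
    {"offset":[0,4.6,11.9],"rot":[-3,0,0]}
  ]
}}

```text
time_s: 10.4
tool_pos: [0.5483, 0.0098, 0.1717]
ee_rot: [0.299, 0.641, -0.298, 0.641]
wrist_force: [0.9, 3.4, 1.3]
width: 0.127
```

Emit:
{"method": "servo_tool", "body": {
  "series": [
    {"offset":[0,4.6,11.9],"rot":[-3,0,0]},
    {"offset":[0,4.6,11.9],"rot":[-3,0,0]},
    {"offset":[0,4.6,11.9],"rot":[-3,0,0]},
    {"offset":[0,4.6,11.9],"rot":[-3,0,0]},
    {"offset":[0,4.6,11.9],"rot":[-3,0,0]},
    {"offset":[0,4.6,11.9],"rot":[-3,0,0]},
    {"offset":[0,4.6,11.9],"rot":[-3,0,0]},
    {"offset":[0,4.6,11.9],"rot":[-3,0,0]},
    {"offset":[0,4.6,11.9],"rot":[-3,0,0]},
    {"offset":[0,4.6,11.9],"rot":[-3,0,0]},
    {"offset":[0,4.6,11.9],"rot":[-3,0,0]},
    {"offset":[0,0,0],"rot":[0,0,0]}
  ]
}}

```text
time_s: 11.6
tool_pos: [0.6839, -0.0245, 0.1717]
ee_rot: [0.104, 0.699, -0.105, 0.7]
wrist_force: [1.3, -2.9, 3.1]
width: 0.123
```

Run:
```python
from cell import env
from h import *
a=.098+np.radians(93)
h=cpt([C[0],C[1],C[2]+a],[(-.081,.23)])[0]
go(env,[(h[0],h[1],.172,None)])
for n in("top","side"):
    im=env.camera(n)["pixels"][:,:,::-1]
    cv2.imwrite(f"pics/e_{n}.png",im)
```

```text
t 11.6 tcp [ 0.6839 -0.0245  0.1717] xax [ 0.002 -0.001 -1.   ] yaw(y) 73.0 w 0.123 F [ 1.3 -2.9  3.1] q [-0.05  0.53  1.39 -0.    1.22 -1.33]
 total offset [-0.3 -0.9 -2.4]  turn rx -0.0  minrows 1 0 ->yaw 73.0
```

View pics/e_top.png

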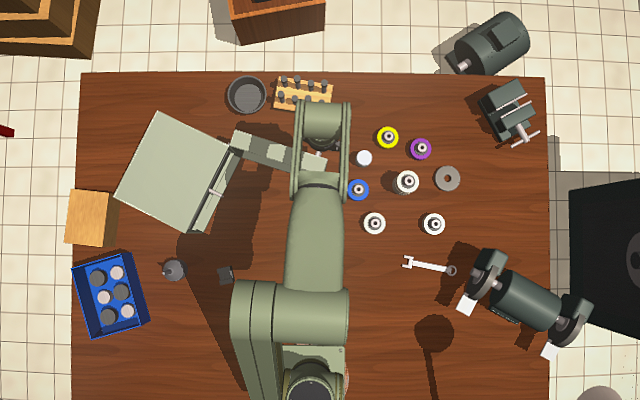

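The door stands at about 1.7 rad, running from (240,135) to (325,165), and the tray handle shows at (216,191). I'll release and rise.

Emit:
{"method": "servo_tool", "body": {
  "series": [
    {"offset":[0,0,0],"rot":[0,0,0]},
    {"offset":[0,0,0],"rot":[0,0,0]},
    {"offset":[0,0,0],"rot":[0,0,0]},
    {"offset":[0,0,0],"rot":[0,0,0]},
    {"offset":[-25,0,0],"rot":[0,0,0]},
    {"offset":[-35,0,0],"rot":[0,0,0]},
    {"offset":[-35,0,0],"rot":[0,0,0]},
    {"offset":[-35,0,0],"rot":[0,0,0]},
    {"offset":[0,0,0],"rot":[0,0,0]}
  ],
  "hand": 0.2
}}

```text
time_s: 12.6
tool_pos: [0.6844, -0.0233, 0.3077]
ee_rot: [0.105, 0.695, -0.104, 0.703]
wrist_force: [0.3, -0.2, 1.1]
width: 0.604
```

Run:
```python
from cell import env
from h import *
for n in("top","side"):
    r=env.camera(n); im=r["pixels"][:,:,::-1]
    cv2.imwrite(f"pics/f_{n}.png",im)
    print(n,env.look_for("tray_handle",n),env.look_for("tray_mid",n))
    # hypothesised handle: x=-.033-.. at y=.13, z=.184
    for x in (-.03,-.033,-.036): print(x,proj(r,np.r_[cpt(C,[(x,.13)])[0],.184]))
im=cv2.imread("pics/f_top.png")[110:260,150:350]; cv2.imwrite("pics/f2.png",cv2.resize(im,None,fx=4,fy=4,interpolation=cv2.INTER_CUBIC))
yt=C[2]+np.pi/2
h=cpt(C,[(-.03,.13)])[0]; print(h)
go(env,[(h[0],h[1],.3,yt),(h[0],h[1],.17,None)])
```

```text
top [{'location': [0.5491, 0.2694, 0.1793], 'p': 0.84}, {'location': [0.617, -0.4182, 0.017], 'p': 0.25}] [{'location': [0.552, 0.2686, 0.1855], 'p': 0.77}, {'location': [0.6169, -0.418, 0.016], 'p': 0.2}]
-0.03 [[219.90983704 194.80860058]]
-0.033 [[220.89105632 195.29642115]]
-0.036 [[221.87264573 195.78437417]]
side [{'location': [0.3425, -0.3477, 0.0102], 'p': 0.47}] [{'location': [0.6503, 0.0169, 0.1489], 'p': 0.2}]
-0.03 [[304.84670652 260.55850837]]
-0.033 [[305.58629729 259.73278214]]
-0.036 [[306.32282092 258.91041648]]
[0.54156922 0.24842753]
t 12.9 tcp [ 0.6819 -0.0234  0.2994] xax [-0.004  0.    -1.   ] yaw(y) 73.0 w 0.604 F [-0.5  0.3  0.8] q [-0.05  0.47  1.18 -0.    1.5  -1.33]
 total offset [  -0.6  219.  -213.6]  turn rx -81.2  minrows 5 10 ->yaw 154.3
 total offset [130.   0.   0.]  turn rx -0.0  minrows 3 0 ->yaw 154.3
```

View pics/f2.png

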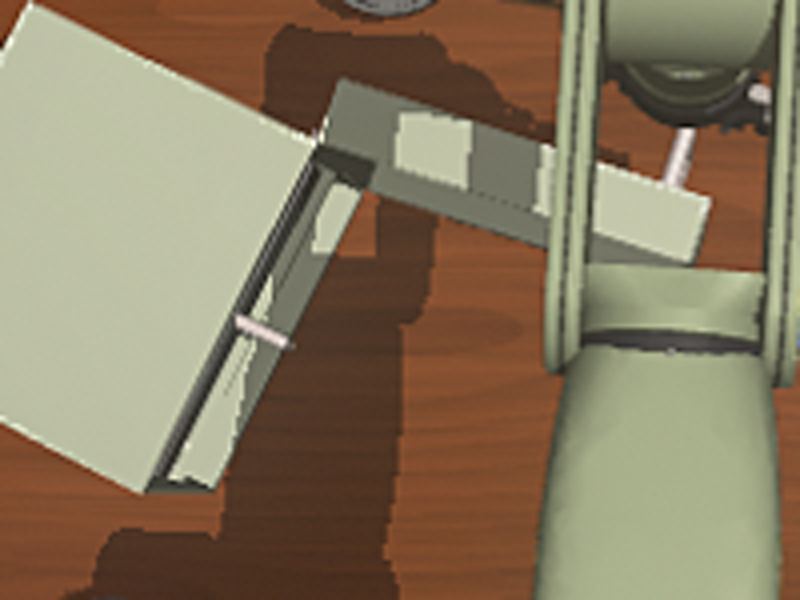

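Emit:
{"method": "servo_tool", "body": {
  "series": [
    {"offset":[0,27.4,-26.7],"rot":[0,0,0]},
    {"offset":[0,27.4,-26.7],"rot":[0,0,0]},
    {"offset":[0,27.4,-26.7],"rot":[0,0,0]},
    {"offset":[0,27.4,-26.7],"rot":[0,0,0]},
    {"offset":[0,27.4,-26.7],"rot":[0,0,0]},
    {"offset":[0,27.4,-26.7],"rot":[0,0,0]},
    {"offset":[0,27.4,-26.7],"rot":[0,0,0]},
    {"offset":[0,27.4,-26.7],"rot":[0,0,0]}
  ]
}}

```text
time_s: 13.7
tool_pos: [0.541, 0.2497, 0.3001]
ee_rot: [0.104, 0.7, -0.105, 0.699]
wrist_force: [0.9, 0.5, 0.5]
width: 0.602
```

Emit:
{"method": "servo_tool", "body": {
  "series": [
    {"offset":[0,0,0],"rot":[8.2,0,0]},
    {"offset":[0,0,0],"rot":[8.2,0,0]},
    {"offset":[0,0,0],"rot":[8.2,0,0]},
    {"offset":[0,0,0],"rot":[8.2,0,0]},
    {"offset":[0,0,0],"rot":[8.2,0,0]},
    {"offset":[0,0,0],"rot":[8.2,0,0]},
    {"offset":[0,0,0],"rot":[8.2,0,0]},
    {"offset":[0,0,0],"rot":[8.2,0,0]},
    {"offset":[0,0,0],"rot":[8.2,0,0]},
    {"offset":[0,0,0],"rot":[8.2,0,0]},
    {"offset":[0,0,0],"rot":[8.2,0,0]},
    {"offset":[0,0,0],"rot":[8.2,0,0]}
  ]
}}

```text
time_s: 14.9
tool_pos: [0.5419, 0.2484, 0.3]
ee_rot: [-0.598, -0.376, 0.6, -0.376]
wrist_force: [0.1, 0.1, 0.9]
width: 0.599
```

Run:
```python
from cell import env
from h import *
yt=C[2]+np.pi/2
h=cpt(C,[(-.029,.13)])[0]; print(h)
go(env,[(h[0],h[1],.3,yt),(h[0],h[1],.168,None)])
```

```text
[0.54200346 0.24932833]
t 14.9 tcp [0.5419 0.2484 0.3   ] xax [-0.002 -0.001 -1.   ] yaw(y) -25.7 w 0.599 F [0.1 0.1 0.9] q [ 0.41  0.33  1.4  -0.    1.41  0.86]
 total offset [-0.  -0.3 -0.9]  turn rx 0.0  minrows 1 1 ->yaw -25.7
 total offset [132.   0.   0.]  turn rx -0.0  minrows 3 0 ->yaw -25.7
```

Emit:
{"method": "servo_tool", "body": {
  "series": [
    {"offset":[30,0,0],"rot":[0,0,0]},
    {"offset":[30,0,0],"rot":[0,0,0]},
    {"offset":[20,0,0],"rot":[0,0,0]},
    {"offset":[20,0,0],"rot":[0,0,0]},
    {"offset":[20,0,0],"rot":[0,0,0]},
    {"offset":[12,0,0],"rot":[0,0,0]},
    {"offset":[0,0,0],"rot":[0,0,0]}
  ]
}}

```text
time_s: 15.6
tool_pos: [0.541, 0.248, 0.1668]
ee_rot: [-0.596, -0.378, 0.599, -0.378]
wrist_force: [-0.5, 0.7, -0.5]
width: 0.597
```

Emit:
{"method": "servo_tool", "body": {
  "series": [
    {"offset":[0,0,0],"rot":[0,0,0]},
    {"offset":[0,0,0],"rot":[0,0,0]},
    {"offset":[0,0,0],"rot":[0,0,0]},
    {"offset":[0,0,0],"rot":[0,0,0]},
    {"offset":[0,0,0],"rot":[0,0,0]},
    {"offset":[0,0,0],"rot":[0,0,0]},
    {"offset":[0,0,0],"rot":[0,0,0]}
  ],
  "hand": -1
}}

```text
time_s: 16.3
tool_pos: [0.5432, 0.2486, 0.1705]
ee_rot: [0.599, 0.378, -0.597, 0.378]
wrist_force: [2.1, -1.6, 5.0]
width: 0.093
```

Emit:
{"method": "servo_tool", "body": {
  "series": [
    {"offset":[0,0,10],"rot":[0,0,0]},
    {"offset":[0,0,15],"rot":[0,0,0]},
    {"offset":[0,0,15],"rot":[0,0,0]},
    {"offset":[0,0,15],"rot":[0,0,0]},
    {"offset":[0,0,15],"rot":[0,0,0]},
    {"offset":[0,0,15],"rot":[0,0,0]},
    {"offset":[0,0,15],"rot":[0,0,0]},
    {"offset":[0,0,15],"rot":[0,0,0]},
    {"offset":[0,0,15],"rot":[0,0,0]},
    {"offset":[0,0,15],"rot":[0,0,0]},
    {"offset":[0,0,15],"rot":[0,0,0]},
    {"offset":[0,0,15],"rot":[0,0,0]}
  ]
}}

```text
time_s: 17.5
tool_pos: [0.4678, 0.0907, 0.1705]
ee_rot: [0.599, 0.378, -0.596, 0.378]
wrist_force: [2.3, 2.0, 6.8]
width: 0.099
```

Emit:
{"method": "servo_tool", "body": {
  "series": [
    {"offset":[0,0,3],"rot":[0,0,0]},
    {"offset":[0,0,2],"rot":[0,0,0]},
    {"offset":[0,0,0],"rot":[0,0,0]},
    {"offset":[0,0,0],"rot":[0,0,0]}
  ]
}}

```text
time_s: 17.9
tool_pos: [0.4656, 0.0862, 0.1705]
ee_rot: [0.599, 0.378, -0.597, 0.378]
wrist_force: [0.6, 1.1, 7.5]
width: 0.098
```

Run:
```python
from cell import env
from h import *
o=env.observe(); p=o["tool_pos"]; d=p[:2]-C[:2]; c,s=np.cos(C[2]),np.sin(C[2]); print("cab frame",d@[c,s],d@[-s,c],o["width"],o["wrist_force"])
for n in("top","side"):
    r=env.camera(n); im=r["pixels"][:,:,::-1]
    cv2.imwrite(f"pics/g_{n}.png",im)
```

```text
cab frame -0.2091140975066041 0.12794398260863704 0.09765325696195391 [0.58682923 1.05984014 7.45806815]
```

View pics/g_top.png

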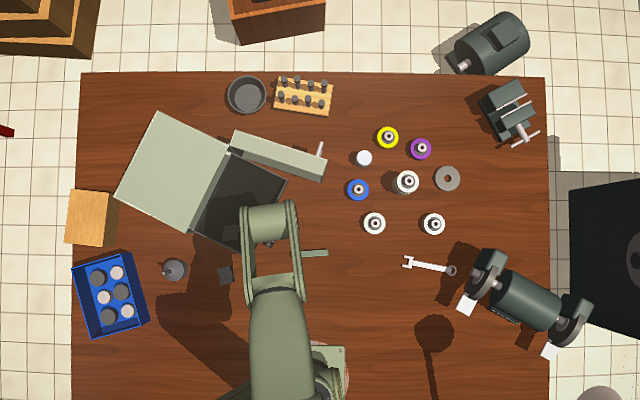

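View pics/g_side.png

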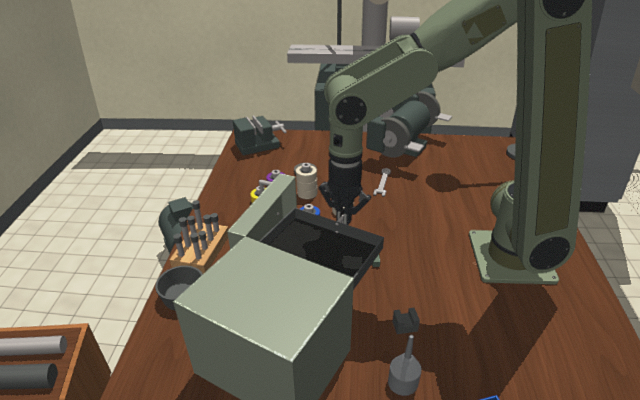

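The tray is out, with its floor spanning about top px (240,150)–(285,240). I'll release, rise and move over towards the pile.

Emit:
{"method": "servo_tool", "body": {
  "series": [
    {"offset":[0,0,0],"rot":[0,0,0]},
    {"offset":[0,0,0],"rot":[0,0,0]},
    {"offset":[0,0,0],"rot":[0,0,0]},
    {"offset":[0,0,0],"rot":[0,0,0]},
    {"offset":[-25,0,0],"rot":[0,0,0]},
    {"offset":[-35,0,0],"rot":[0,0,0]},
    {"offset":[-35,0,0],"rot":[0,0,0]},
    {"offset":[-35,0,0],"rot":[0,0,0]},
    {"offset":[0,0,0],"rot":[0,0,0]}
  ],
  "hand": 0.2
}}

```text
time_s: 18.9
tool_pos: [0.4673, 0.0863, 0.304]
ee_rot: [0.601, 0.377, -0.594, 0.379]
wrist_force: [0.4, 0.7, -0.0]
width: 0.6
```

```bash
cat >> h.py <<'E'
def wheels(env,tag=None):
    out=[]
    for n in("top","side"):
        r=env.camera(n); px=r["pixels"]
        if tag: cv2.imwrite(f"pics/{tag}_{n}.png",px[:,:,::-1])
        for d in env.masks_of("w1",n):
            m=d["pixels"]; 
            if m.sum()<40: continue
            hsv=cv2.cvtColor(px,cv2.COLOR_RGB2HSV)[m]; sat=np.median(hsv[:,1])
            out.append((n,round(d["p"],2),r,m,sat))
        print(n,[(round(d["p"],2),np.round(d["location"],3).tolist()) for d in env.look_for("w1",n)])
    return out
E
python3 - <<'E'
from cell import env
from h import *
for n,p,r,m,sat in wheels(env,"i"):
    ys,xs=np.nonzero(m); print(n,p,"bbox",xs.min(),xs.max(),ys.min(),ys.max(),"area",m.sum(),"sat",sat)
im=cv2.imread("pics/i_top.png")
cv2.imwrite("pics/i2.png",cv2.resize(im[110:270,180:340],None,fx=3.5,fy=3.5,interpolation=cv2.INTER_CUBIC))
cv2.imwrite("pics/i3.png",cv2.resize(im[110:270,330:490],None,fx=3.5,fy=3.5,interpolation=cv2.INTER_CUBIC))
go(env,[])
E
```

```text
top [(0.96, [0.474, -0.186, 0.026]), (0.79, [0.734, -0.224, 0.033]), (0.61, [0.473, -0.364, 0.027]), (0.6, [0.701, -0.326, 0.029]), (0.57, [0.592, -0.27, 0.087]), (0.55, [0.581, -0.249, 0.051]), (0.54, [0.574, -0.138, 0.032])]
side [(0.86, [0.477, -0.352, 0.029]), (0.77, [0.594, -0.262, 0.089]), (0.71, [0.593, -0.255, 0.048]), (0.56, [0.59, -0.254, 0.016]), (0.56, [0.474, -0.174, 0.034]), (0.46, [0.755, -0.22, 0.031]), (0.37, [0.662, 0.057, 0.217])]
top 0.97 bbox 364 383 214 233 area 328 sat 15.0
top 0.67 bbox 409 430 139 159 area 350 sat 117.5
top 0.61 bbox 422 444 213 234 area 399 sat 8.0
top 0.57 bbox 376 398 127 147 area 368 sat 224.5
top 0.57 bbox 346 368 178 200 area 401 sat 152.0
top 0.56 bbox 395 418 170 192 area 438 sat 19.0
side 0.91 bbox 296 315 163 183 area 352 sat 42.0
side 0.74 bbox 332 353 196 216 area 365 sat 40.0
side 0.68 bbox 335 352 166 184 area 262 sat 42.0
side 0.67 bbox 266 280 170 180 area 100 sat 22.5
side 0.64 bbox 303 318 205 213 area 92 sat 18.5
side 0.59 bbox 297 316 180 190 area 157 sat 44.0
side 0.5 bbox 296 316 188 199 area 182 sat 44.0
t 19.2 tcp [0.4644 0.0858 0.2978] xax [-0.003 -0.001 -1.   ] yaw(y) -25.4 w 0.595 F [ 0.6  0.6 -1. ] q [ 0.16  0.12  1.68 -0.    1.34  0.6 ]
```

View pics/i2.png

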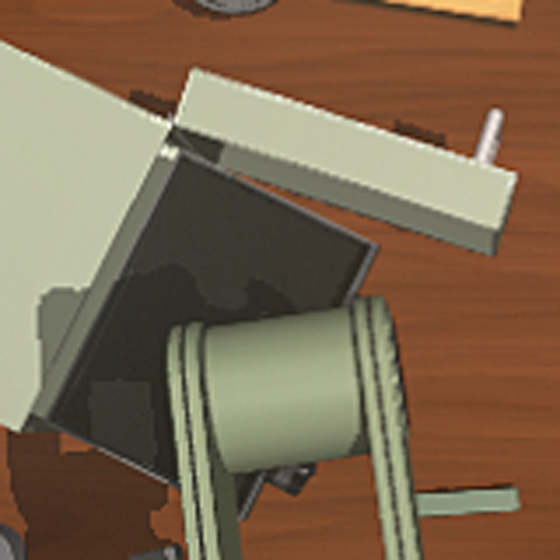

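View pics/i3.png

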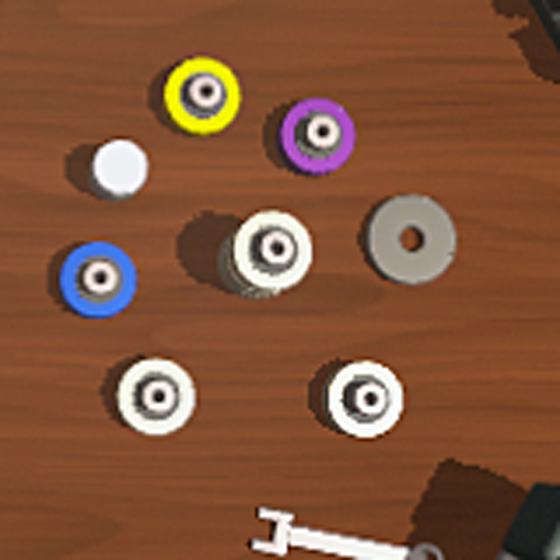

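```bash
cat >> h.py <<'E'
def boss(r,guess,z):
    """refine boss-top hole centre (dark spot) near pixel guess; returns world"""
    g=cv2.cvtColor(r["pixels"],cv2.COLOR_RGB2GRAY).astype(float)
    u,v=np.round(guess).astype(int); w=4
    p=255-g[v-w:v+w+1,u-w:u+w+1]; yy,xx=np.mgrid[v-w:v+w+1,u-w:u+w+1]
    k=p*np.exp(-((xx-guess[0])**2+(yy-guess[1])**2)/8); k-=k.min(); k=k**3
    uv=[(k*xx).sum()/k.sum(),(k*yy).sum()/k.sum()]
    return np.array(uv),unproj(r,[uv],z)[0]
E
python3 - <<'E'
from cell import env
from h import *
r=env.camera("top")
for g,z in(((409.1,181.1),.109),((375.1,223.4),.049),((436,224.3),.049)):
    print(boss(r,g,z), unproj(r,[np.array(g)-.4],z))
p=unproj(r,[(408.8,180.8)],.109)[0]; 
s=env.camera("side"); print(proj(s,p))
go(env,[(p[0],p[1],.24,None),(p[0],p[1],.10,None)])
im=s["pixels"][150:210,280:360,::-1]; cv2.imwrite("pics/j.png",cv2.resize(im,None,fx=6,fy=6,interpolation=cv2.INTER_NEAREST))
E
```

```text
(array([409.07217612, 180.80048343]), array([ 0.59174226, -0.27873807,  0.109     ])) [[ 0.59202147 -0.27766112  0.109     ]]
(array([375.03329284, 223.14129306]), array([ 0.47070729, -0.18771722,  0.049     ])) [[ 0.47111999 -0.18672362  0.049     ]]
(array([435.67548195, 223.89206239]), array([ 0.46951856, -0.36972899,  0.049     ])) [[ 0.46949373 -0.36950023  0.049     ]]
[[306.5494098  164.99269231]]
t 19.3 tcp [0.4647 0.0859 0.2982] xax [-0.002 -0.    -1.   ] yaw(y) -25.4 w 0.6 F [0.4 0.4 0.7] q [ 0.16  0.12  1.68 -0.    1.34  0.6 ]
 total offset [ 58.2 270.7 274.2]  turn rx -0.0  minrows 6 0 ->yaw -25.4
 total offset [140.   0.   0.]  turn rx -0.0  minrows 3 0 ->yaw -25.4
```

View pics/j.png

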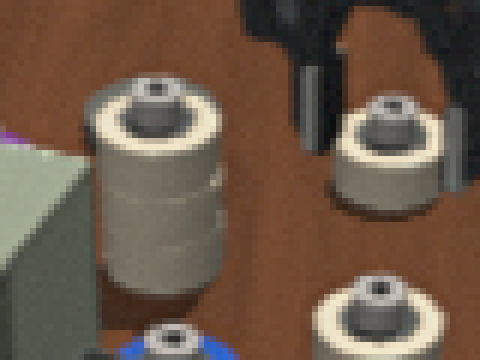

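Emit:
{"method": "servo_tool", "body": {
  "series": [
    {"offset":[0,24.6,24.9],"rot":[0,0,0]},
    {"offset":[0,24.6,24.9],"rot":[0,0,0]},
    {"offset":[0,24.6,24.9],"rot":[0,0,0]},
    {"offset":[0,24.6,24.9],"rot":[0,0,0]},
    {"offset":[0,24.6,24.9],"rot":[0,0,0]},
    {"offset":[0,24.6,24.9],"rot":[0,0,0]},
    {"offset":[0,24.6,24.9],"rot":[0,0,0]},
    {"offset":[0,24.6,24.9],"rot":[0,0,0]},
    {"offset":[0,24.6,24.9],"rot":[0,0,0]},
    {"offset":[0,24.6,24.9],"rot":[0,0,0]},
    {"offset":[0,24.6,24.9],"rot":[0,0,0]},
    {"offset":[0,0,0],"rot":[0,0,0]}
  ]
}}

```text
time_s: 20.5
tool_pos: [0.5928, -0.2814, 0.2971]
ee_rot: [-0.598, -0.377, 0.599, -0.377]
wrist_force: [-0.2, 0.4, 0.5]
width: 0.597
```

Emit:
{"method": "servo_tool", "body": {
  "series": [
    {"offset":[40,0,0],"rot":[0,0,0]},
    {"offset":[40,0,0],"rot":[0,0,0]},
    {"offset":[40,0,0],"rot":[0,0,0]},
    {"offset":[20,0,0],"rot":[0,0,0]},
    {"offset":[0,0,0],"rot":[0,0,0]}
  ]
}}

```text
time_s: 21.0
tool_pos: [0.5899, -0.2757, 0.1551]
ee_rot: [-0.596, -0.381, 0.599, -0.375]
wrist_force: [0.1, 0.3, -1.1]
width: 0.601
```

Run:
```python
from cell import env
from h import *
go(env,[(.592,-.278,.10,None)])
s=env.camera("side")
im=s["pixels"][130:210,260:380,::-1]; cv2.imwrite("pics/k.png",cv2.resize(im,None,fx=5,fy=5,interpolation=cv2.INTER_CUBIC))
```

```text
t 21.0 tcp [ 0.5899 -0.2757  0.1551] xax [-0.008  0.004 -1.   ] yaw(y) -25.4 w 0.601 F [ 0.1  0.3 -1.1] q [-0.46  0.5   1.49  0.    1.16 -0.01]
 total offset [55.1  2.9  1.1]  turn rx -0.0  minrows 2 0 ->yaw -25.4
```

View pics/k.png

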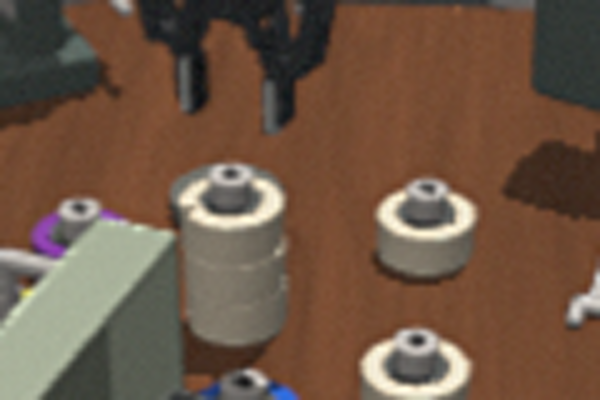

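Emit:
{"method": "servo_tool", "body": {
  "series": [
    {"offset":[20,0,0],"rot":[0,0,0]},
    {"offset":[20,0,0],"rot":[0,0,0]},
    {"offset":[10,0,0],"rot":[0,0,0]},
    {"offset":[5,0,0],"rot":[0,0,0]},
    {"offset":[0,0,0],"rot":[0,0,0]},
    {"offset":[0,0,0],"rot":[0,0,0]}
  ]
}}

```text
time_s: 21.65
tool_pos: [0.5929, -0.2778, 0.1055]
ee_rot: [0.598, 0.377, -0.597, 0.379]
wrist_force: [-0.2, -0.6, -0.7]
width: 0.601
```

Run:
```python
from cell import env
from h import *
go(env,[(.592,-.278,.10,None)])
s=env.camera("side")
im=s["pixels"][130:210,260:380,::-1]; cv2.imwrite("pics/k2.png",cv2.resize(im,None,fx=5,fy=5,interpolation=cv2.INTER_CUBIC))
```

```text
t 21.65 tcp [ 0.5929 -0.2778  0.1055] xax [ 0.002 -0.001 -1.   ] yaw(y) -25.4 w 0.601 F [-0.2 -0.6 -0.7] q [-0.46  0.54  1.55 -0.    1.04 -0.01]
 total offset [ 5.5 -0.8  0.6]  turn rx -0.0  minrows 1 0 ->yaw -25.4
```

View pics/k2.png

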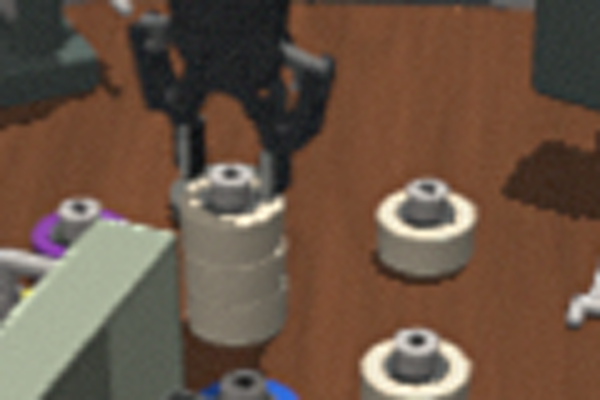

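Emit:
{"method": "servo_tool", "body": {
  "series": [
    {"offset":[5,0,0],"rot":[0,0,0]},
    {"offset":[0,0,0],"rot":[0,0,0]}
  ]
}}

```text
time_s: 21.9
tool_pos: [0.592, -0.2774, 0.0991]
ee_rot: [-0.598, -0.378, 0.598, -0.378]
wrist_force: [-0.5, 0.3, -0.8]
width: 0.603
```

Emit:
{"method": "servo_tool", "body": {
  "series": [
    {"offset":[0,0,0],"rot":[0,0,0]},
    {"offset":[0,0,0],"rot":[0,0,0]},
    {"offset":[0,0,0],"rot":[0,0,0]},
    {"offset":[0,0,0],"rot":[0,0,0]},
    {"offset":[0,0,0],"rot":[0,0,0]}
  ],
  "hand": -1
}}

```text
time_s: 22.4
tool_pos: [0.593, -0.2779, 0.0999]
ee_rot: [0.598, 0.377, -0.597, 0.379]
wrist_force: [2.2, -0.9, 3.1]
width: 0.302
```

Emit:
{"method": "servo_tool", "body": {
  "series": [
    {"offset":[-10,0,0],"rot":[0,0,0]},
    {"offset":[-20,0,0],"rot":[0,0,0]},
    {"offset":[-30,0,0],"rot":[0,0,0]},
    {"offset":[-40,0,0],"rot":[0,0,0]},
    {"offset":[-40,0,0],"rot":[0,0,0]},
    {"offset":[-40,0,0],"rot":[0,0,0]},
    {"offset":[-10,0,0],"rot":[0,0,0]},
    {"offset":[0,0,0],"rot":[0,0,0]}
  ]
}}

```text
time_s: 23.2
tool_pos: [0.592, -0.2774, 0.29]
ee_rot: [0.598, 0.378, -0.597, 0.378]
wrist_force: [-0.8, -0.0, -3.7]
width: 0.301
```

Run:
```python
from cell import env
from h import *
for n in("top","side"):
    r=env.camera(n); im=r["pixels"][:,:,::-1]
    cv2.imwrite(f"pics/l_{n}.png",im)
# predicted tray for x offsets
t=cv2.imread("pics/l_top.png"); cv2.imwrite("pics/l2.png",cv2.resize(t[110:270,180:340],None,fx=3.5,fy=3.5,interpolation=cv2.INTER_CUBIC))
s=cv2.imread("pics/l_side.png"); cv2.imwrite("pics/l3.png",cv2.resize(s[60:300,200:420],None,fx=3,fy=3,interpolation=cv2.INTER_CUBIC)[:600])
go(env,[])
```

```text
t 23.3 tcp [ 0.5909 -0.2769  0.2864] xax [-0.005  0.002 -1.   ] yaw(y) -25.4 w 0.303 F [ 0.2  0.1 -3.8] q [-0.46  0.43  1.28 -0.    1.44 -0.01]
```

View pics/l2.png

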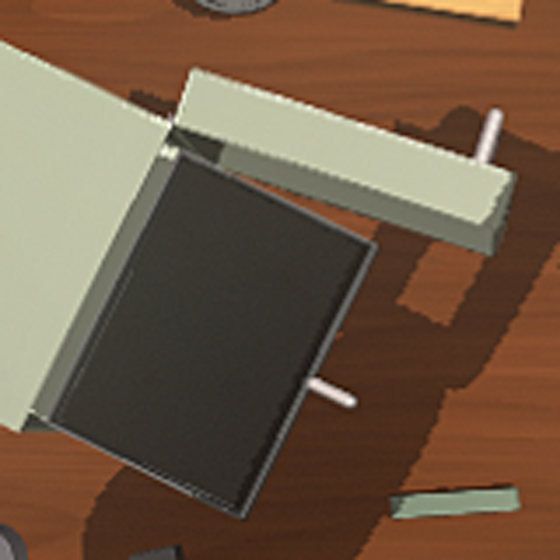

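View pics/l3.png

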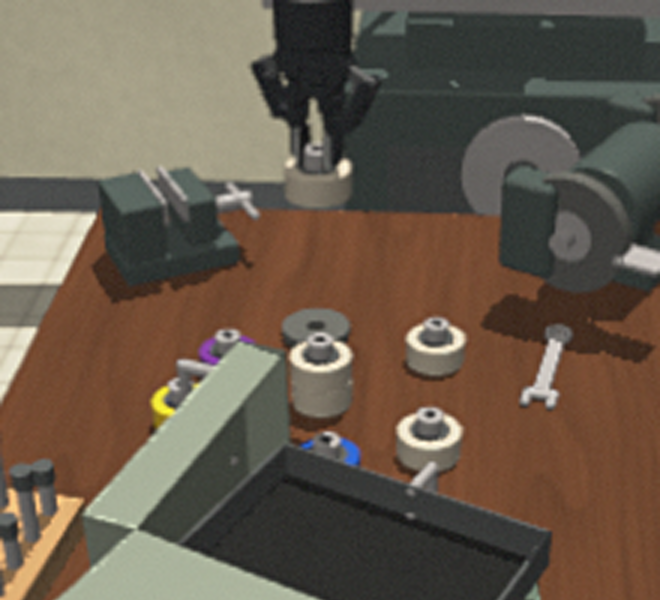

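The wheel is held and the pile is now two high. I'll measure the tray from its wall-top corners, zoomed px (376,245), (242,517), (48,420) and (178,150).

Run:
```python
from cell import env
from h import *
r=env.camera("top")
uv=np.array([(376,245),(242,517),(48,420),(178,150)])/3.5+[180,110]-.4
w=unproj(r,uv,.19); c,s=np.cos(C[2]),np.sin(C[2])
d=w[:,:2]-C[:2]; print("cab frame",np.round(np.c_[d@[c,s],d@[-s,c]],4))
hw=unproj(r,[np.array((353,402))/3.5+[180,110]-.4],.18)[0][:2]-C[:2]; print(hw@[c,s],hw@[-s,c])
for nx in (-.092,-.095): print(nx,cpt(C,[(nx,.13)]))
```

```text
cab frame [[-0.1755  0.0131]
 [-0.1763  0.2452]
 [-0.0089  0.2455]
 [-0.0047  0.0146]]
-0.21269095679850686 0.12920882934264113
-0.092 [[0.51464623 0.19257816]]
-0.095 [[0.51334351 0.18987577]]
```

```bash
cat >> h.py <<'E'
TM=np.array([-.092,.1295])
def slot(x,y): return cpt(C,[(TM[0]+x,TM[1]+y)])[0]
E
python3 - <<'E'
from cell import env
from h import *
p=slot(.039,.076)
go(env,[(*p,.29,None),(*p,.202,None)])
E
```

```text
t 23.35 tcp [ 0.5909 -0.2769  0.2859] xax [-0.006  0.003 -1.   ] yaw(y) -25.4 w 0.299 F [-0.1  0.7 -3.7] q [-0.46  0.43  1.28 -0.    1.44 -0.01]
 total offset [  -4.1 -345.4 -430.9]  turn rx -0.0  minrows 9 0 ->yaw -25.4
 total offset [88.  0.  0.]  turn rx -0.0  minrows 2 0 ->yaw -25.4
```

Emit:
{"method": "servo_tool", "body": {
  "series": [
    {"offset":[0,-16,-20],"rot":[0,0,0]},
    {"offset":[0,-32,-40],"rot":[0,0,0]},
    {"offset":[0,-36,-45],"rot":[0,0,0]},
    {"offset":[0,-36,-45],"rot":[0,0,0]},
    {"offset":[0,-36,-45],"rot":[0,0,0]},
    {"offset":[0,-36,-45],"rot":[0,0,0]},
    {"offset":[0,-36,-45],"rot":[0,0,0]},
    {"offset":[0,-36,-45],"rot":[0,0,0]},
    {"offset":[0,-36,-45],"rot":[0,0,0]},
    {"offset":[0,-28,-35],"rot":[0,0,0]},
    {"offset":[0,-16,-20],"rot":[0,0,0]},
    {"offset":[0,0,0],"rot":[0,0,0]}
  ]
}}

```text
time_s: 24.55
tool_pos: [0.4762, 0.208, 0.2868]
ee_rot: [-0.595, -0.38, 0.598, -0.379]
wrist_force: [-0.5, -1.1, -3.9]
width: 0.303
```

Run:
```python
from cell import env
from h import *
p=slot(.039,.076)
env.camera("top")
go(env,[(*p,.29,None),(*p,.202,None)])
```

```text
t 24.6 tcp [0.4769 0.2062 0.287 ] xax [-0.004 -0.002 -1.   ] yaw(y) -25.2 w 0.297 F [ 0.   0.2 -3.5] q [ 0.39  0.21  1.6  -0.    1.34  0.83]
 total offset [ -3.  -35.2 -43.5]  turn rx -0.0  minrows 1 0 ->yaw -25.2
 total offset [88.  0.  0.]  turn rx -0.0  minrows 2 0 ->yaw -25.2
```

Emit:
{"method": "servo_tool", "body": {
  "series": [
    {"offset":[0,-12,-15],"rot":[0,0,0]},
    {"offset":[0,-12,-15],"rot":[0,0,0]},
    {"offset":[0,-11,-13],"rot":[0,0,0]},
    {"offset":[0,0,0],"rot":[0,0,0]},
    {"offset":[20,0,0],"rot":[0,0,0]},
    {"offset":[20,0,0],"rot":[0,0,0]},
    {"offset":[20,0,0],"rot":[0,0,0]},
    {"offset":[10,0,0],"rot":[0,0,0]},
    {"offset":[0,0,0],"rot":[0,0,0]},
    {"offset":[0,0,0],"rot":[0,0,0]}
  ]
}}

```text
time_s: 25.6
tool_pos: [0.4656, 0.2586, 0.2196]
ee_rot: [0.598, 0.378, -0.598, 0.378]
wrist_force: [0.6, -0.4, -2.9]
width: 0.301
```

Run:
```python
from cell import env
from h import *
p=slot(.039,.076)
env.camera("top")
go(env,[(*p,.202,None)])
s=env.camera("side")["pixels"][:,:,::-1]; cv2.imwrite("pics/m3.png",cv2.resize(s[150:320,200:420],None,fx=3,fy=3,interpolation=cv2.INTER_CUBIC))
```

```text
t 25.65 tcp [0.4658 0.2589 0.2201] xax [ 0.002  0.    -1.   ] yaw(y) -25.4 w 0.298 F [ 0.2 -0.2 -3.3] q [ 0.49  0.27  1.69 -0.    1.18  0.93]
 total offset [18.1 -2.7 -0.4]  turn rx -0.0  minrows 1 0 ->yaw -25.4
```

View pics/m3.png

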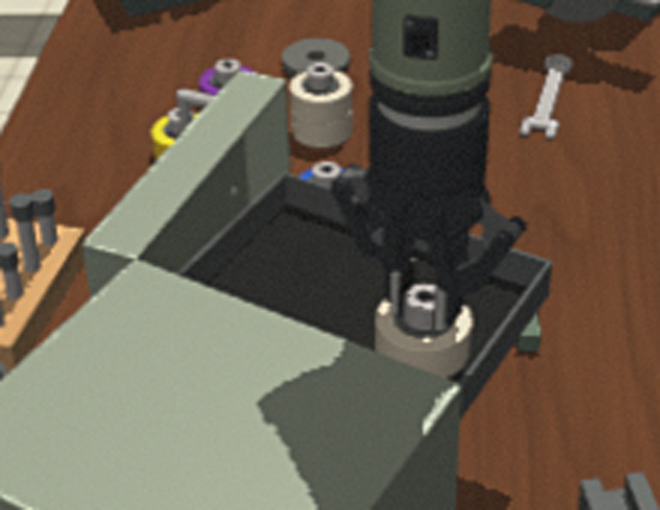

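Emit:
{"method": "servo_tool", "body": {
  "series": [
    {"offset":[8,-2,0],"rot":[0,0,0]},
    {"offset":[6,0,0],"rot":[0,0,0]},
    {"offset":[3,0,0],"rot":[0,0,0]},
    {"offset":[1,0,0],"rot":[0,0,0]},
    {"offset":[0,0,0],"rot":[0,0,0]}
  ]
}}

```text
time_s: 26.2
tool_pos: [0.4632, 0.26, 0.2011]
ee_rot: [-0.597, -0.378, 0.598, -0.378]
wrist_force: [-0.9, 0.2, -4.5]
width: 0.303
```

Emit:
{"method": "servo_tool", "body": {
  "series": [
    {"offset":[1,0,0],"rot":[0,0,0]},
    {"offset":[1,0,0],"rot":[0,0,0]},
    {"offset":[0,0,0],"rot":[0,0,0]}
  ]
}}

```text
time_s: 26.5
tool_pos: [0.4636, 0.2601, 0.1999]
ee_rot: [0.598, 0.378, -0.597, 0.378]
wrist_force: [0.2, 0.2, -0.2]
width: 0.299
```

Emit:
{"method": "servo_tool", "body": {
  "series": [
    {"offset":[0,0,0],"rot":[0,0,0]},
    {"offset":[0,0,0],"rot":[0,0,0]},
    {"offset":[0,0,0],"rot":[0,0,0]},
    {"offset":[-10,0,0],"rot":[0,0,0]},
    {"offset":[-30,0,0],"rot":[0,0,0]},
    {"offset":[-30,0,0],"rot":[0,0,0]},
    {"offset":[-30,0,0],"rot":[0,0,0]},
    {"offset":[0,24,30],"rot":[0,0,0]},
    {"offset":[0,24,30],"rot":[0,0,0]},
    {"offset":[0,24,30],"rot":[0,0,0]},
    {"offset":[0,24,30],"rot":[0,0,0]},
    {"offset":[0,24,30],"rot":[0,0,0]}
  ],
  "hand": 0.1
}}

```text
time_s: 27.7
tool_pos: [0.5077, 0.0716, 0.3003]
ee_rot: [0.598, 0.378, -0.597, 0.378]
wrist_force: [0.8, 0.9, -0.4]
width: 0.549
```

```bash
cat >> h.py <<'E'
def snap(env,tag):
    t=env.camera("top"); 
    im=t["pixels"][:,:,::-1]; cv2.imwrite(f"pics/{tag}_t.png",cv2.resize(im[110:270,180:480],None,fx=2.6,fy=2.6,interpolation=cv2.INTER_CUBIC))
    s=env.camera("side"); im=s["pixels"][:,:,::-1]; cv2.imwrite(f"pics/{tag}_s.png",cv2.resize(im[120:320,180:420],None,fx=3,fy=3,interpolation=cv2.INTER_CUBIC))
    return t,s
def holes(t,zs):
    """zs: list of (guess world xy, z boss top)"""
    o=[]
    for (x,y),z in zs:
        uv,w=boss(t,proj(t,(x,y,z))[0],z); o.append(w); print("boss",np.round(uv,1),np.round(w,4))
    return o
E
python3 - <<'E'
from cell import env
from h import *
t,s=snap(env,"n")
o=holes(t,[((.592,-.277),.079),((.471,-.187),.049),((.4695,-.3695),.049),((.463,.26),.209)])
p=o[0]
go(env,[(p[0],p[1],.29,None),(p[0],p[1],.07,None)])
E
```

```text
boss [406.7 181.9] [ 0.5916 -0.2773  0.079 ]
boss [374.9 223. ] [ 0.4711 -0.1874  0.049 ]
boss [435.5 223.7] [ 0.4701 -0.3693  0.049 ]
boss [213.1 223.8] [0.4627 0.2602 0.209 ]
t 27.8 tcp [0.5083 0.0694 0.3002] xax [ 0.002 -0.002 -1.   ] yaw(y) -25.7 w 0.545 F [-0.2  0.8 -0.8] q [ 0.11  0.19  1.59 -0.    1.36  0.56]
 total offset [ 10.2 225.3 276.4]  turn rx -0.0  minrows 6 0 ->yaw -25.7
 total offset [220.   0.   0.]  turn rx -0.0  minrows 5 0 ->yaw -25.7
```

View pics/n_t.png

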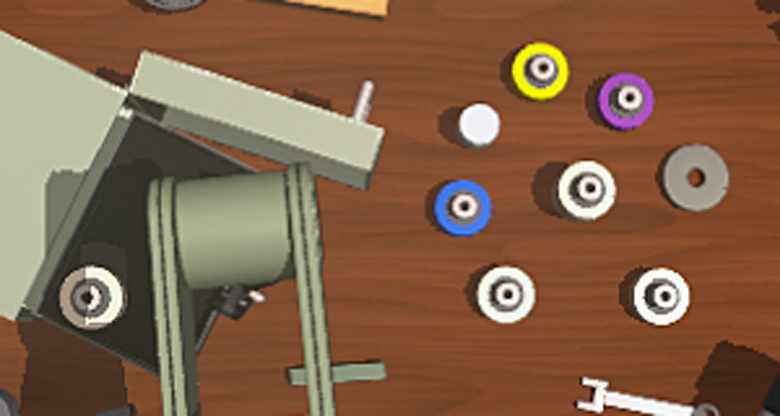

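View pics/n_s.png

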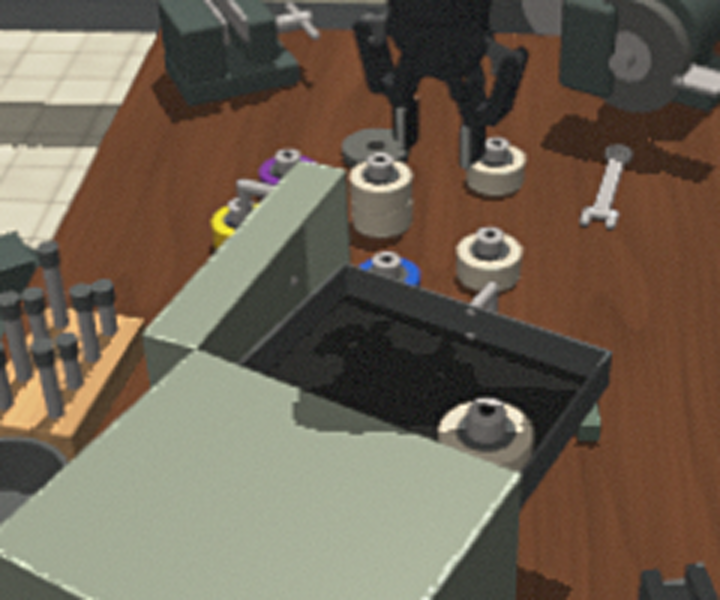

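The first wheel lies in the tray at tray px (91,297), and the others are unmoved. Next is the second one of the pile.

Emit:
{"method": "servo_tool", "body": {
  "series": [
    {"offset":[0,20,24.6],"rot":[0,0,0]},
    {"offset":[0,30,36.8],"rot":[0,0,0]},
    {"offset":[0,34,41.7],"rot":[0,0,0]},
    {"offset":[0,34,41.7],"rot":[0,0,0]},
    {"offset":[0,34,41.7],"rot":[0,0,0]},
    {"offset":[0,34,41.7],"rot":[0,0,0]},
    {"offset":[0,24,29.4],"rot":[0,0,0]},
    {"offset":[0,15,18.4],"rot":[0,0,0]},
    {"offset":[40,0,0],"rot":[0,0,0]},
    {"offset":[40,0,0],"rot":[0,0,0]},
    {"offset":[30,0,0],"rot":[0,0,0]},
    {"offset":[0,0,0],"rot":[0,0,0]}
  ]
}}

```text
time_s: 29.0
tool_pos: [0.5867, -0.2562, 0.185]
ee_rot: [-0.596, -0.381, 0.599, -0.375]
wrist_force: [0.4, -0.6, -0.2]
width: 0.548
```

Emit:
{"method": "servo_tool", "body": {
  "series": [
    {"offset":[40,0,0],"rot":[0,0,0]},
    {"offset":[20,0,0],"rot":[0,0,0]},
    {"offset":[10,0,0],"rot":[0,0,0]},
    {"offset":[0,0,0],"rot":[0,0,0]},
    {"offset":[0,0,0],"rot":[0,0,0]}
  ]
}}

```text
time_s: 29.5
tool_pos: [0.5901, -0.2583, 0.1214]
ee_rot: [0.598, 0.377, -0.597, 0.379]
wrist_force: [0.1, 0.5, 0.5]
width: 0.55
```

Run:
```python
from cell import env
from h import *
go(env,[(.5916,-.2775,.07,None)])
s=env.camera("side")
im=s["pixels"][130:210,260:380,::-1]; cv2.imwrite("pics/k3.png",cv2.resize(im,None,fx=5,fy=5,interpolation=cv2.INTER_CUBIC))
```

```text
t 29.5 tcp [ 0.5901 -0.2583  0.1214] xax [ 0.003 -0.001 -1.   ] yaw(y) -25.4 w 0.55 F [0.1 0.5 0.5] q [-0.43  0.51  1.56 -0.    1.06  0.01]
 total offset [51.4  9.6 16.7]  turn rx -0.0  minrows 2 0 ->yaw -25.4
```

View pics/k3.png

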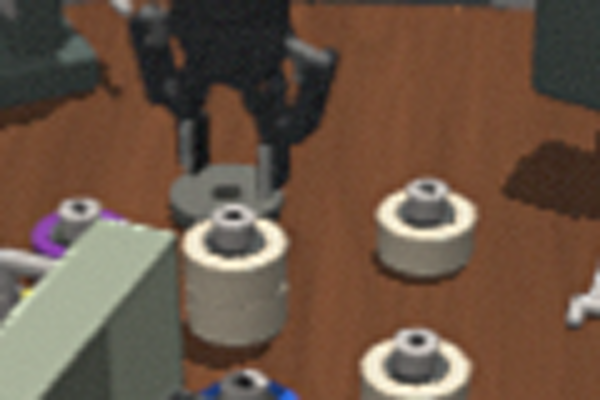

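Emit:
{"method": "servo_tool", "body": {
  "series": [
    {"offset":[0,5,8.3],"rot":[0,0,0]},
    {"offset":[0,4.5,8.3],"rot":[0,0,0]},
    {"offset":[0,0,0],"rot":[0,0,0]},
    {"offset":[15,0,0],"rot":[0,0,0]},
    {"offset":[15,0,0],"rot":[0,0,0]},
    {"offset":[13,0,0],"rot":[0,0,0]},
    {"offset":[0,0,0],"rot":[0,0,0]},
    {"offset":[0,0,0],"rot":[0,0,0]}
  ]
}}

```text
time_s: 30.35
tool_pos: [0.5903, -0.2772, 0.0763]
ee_rot: [-0.598, -0.378, 0.598, -0.378]
wrist_force: [0.1, 0.5, 0.7]
width: 0.549
```

Run:
```python
from cell import env
from h import *
go(env,[(.5916,-.2775,.07,None)])
s=env.camera("side")
im=s["pixels"][130:210,260:380,::-1]; cv2.imwrite("pics/k4.png",cv2.resize(im,None,fx=5,fy=5,interpolation=cv2.INTER_CUBIC))
```

```text
t 30.35 tcp [ 0.5903 -0.2772  0.0763] xax [-0.  0. -1.] yaw(y) -25.4 w 0.549 F [0.1 0.5 0.7] q [-0.46  0.57  1.59 -0.    0.98 -0.01]
 total offset [ 6.3  1.3 -0.3]  turn rx -0.0  minrows 1 0 ->yaw -25.4
```

View pics/k4.png

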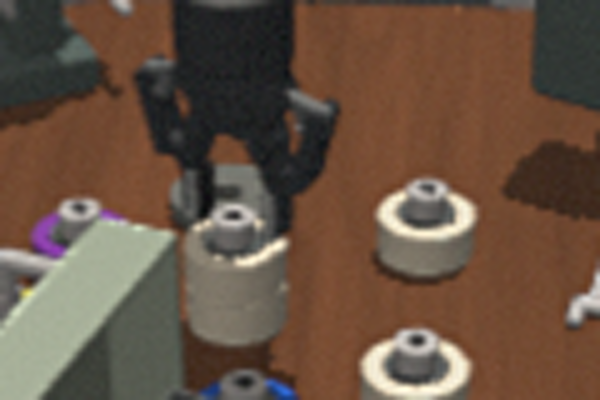

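The jaws are aligned, so I'll finish the descent, grip and lift.

Emit:
{"method": "servo_tool", "body": {
  "series": [
    {"offset":[6,1,0],"rot":[0,0,0]},
    {"offset":[0,0,0],"rot":[0,0,0]}
  ]
}}

```text
time_s: 30.6
tool_pos: [0.5911, -0.2775, 0.0701]
ee_rot: [-0.598, -0.378, 0.598, -0.378]
wrist_force: [0.1, 0.7, 1.0]
width: 0.55
```

Emit:
{"method": "servo_tool", "body": {
  "series": [
    {"offset":[0,0,0],"rot":[0,0,0]},
    {"offset":[0,0,0],"rot":[0,0,0]},
    {"offset":[0,0,0],"rot":[0,0,0]},
    {"offset":[0,0,0],"rot":[0,0,0]},
    {"offset":[0,0,0],"rot":[0,0,0]}
  ],
  "hand": -1
}}

```text
time_s: 31.1
tool_pos: [0.5916, -0.2777, 0.071]
ee_rot: [0.598, 0.377, -0.597, 0.378]
wrist_force: [0.5, 0.4, 3.7]
width: 0.3
```

Emit:
{"method": "servo_tool", "body": {
  "series": [
    {"offset":[-10,0,0],"rot":[0,0,0]},
    {"offset":[-20,0,0],"rot":[0,0,0]},
    {"offset":[-30,0,0],"rot":[0,0,0]},
    {"offset":[-30,0,0],"rot":[0,0,0]},
    {"offset":[-35,0,0],"rot":[0,0,0]},
    {"offset":[-35,0,0],"rot":[0,0,0]},
    {"offset":[-35,0,0],"rot":[0,0,0]},
    {"offset":[-25,0,0],"rot":[0,0,0]},
    {"offset":[0,0,0],"rot":[0,0,0]},
    {"offset":[0,0,0],"rot":[0,0,0]}
  ]
}}

```text
time_s: 32.1
tool_pos: [0.5905, -0.2772, 0.2893]
ee_rot: [-0.597, -0.378, 0.598, -0.377]
wrist_force: [-0.1, -0.3, -3.0]
width: 0.302
```

Run:
```python
from cell import env
from h import *
p=slot(.039,0)
t,s=snap(env,"p")
go(env,[(*p,.29,None),(*p,.202,None)])
```

```text
t 32.2 tcp [ 0.5901 -0.277   0.2876] xax [-0.005  0.002 -1.   ] yaw(y) -25.4 w 0.298 F [ 0.3  0.4 -2.6] q [-0.46  0.42  1.28 -0.    1.44 -0.01]
 total offset [  -2.4 -268.7 -430.9]  turn rx -0.0  minrows 9 0 ->yaw -25.4
 total offset [88.  0.  0.]  turn rx -0.0  minrows 2 0 ->yaw -25.4
```

View pics/p_s.png

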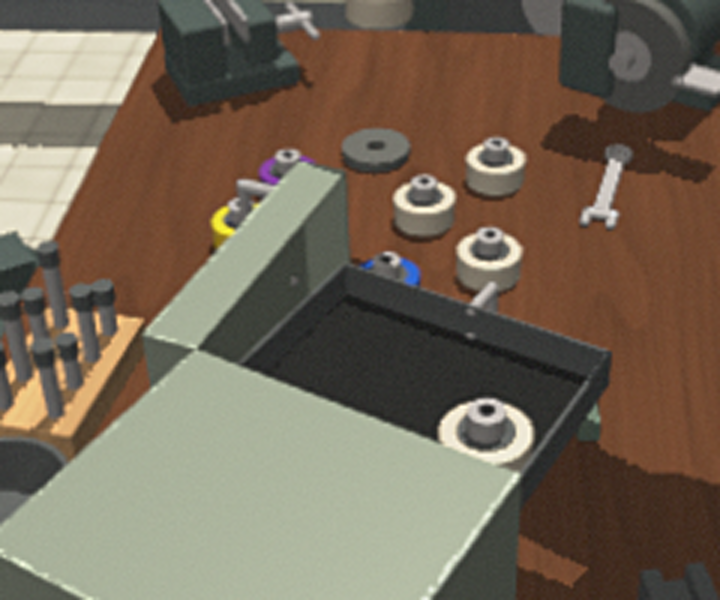

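The second wheel is in hand. The bottom wheel has been knocked aside to about side-zoom (424,190), so I'll re-locate it later. Carrying on to the slot.

Emit:
{"method": "servo_tool", "body": {
  "series": [
    {"offset":[0,-10,-16],"rot":[0,0,0]},
    {"offset":[0,-20,-32],"rot":[0,0,0]},
    {"offset":[0,-22,-35],"rot":[0,0,0]},
    {"offset":[0,-22,-35],"rot":[0,0,0]},
    {"offset":[0,-22,-35],"rot":[0,0,0]},
    {"offset":[0,-22,-35],"rot":[0,0,0]},
    {"offset":[0,-22,-35],"rot":[0,0,0]},
    {"offset":[0,-22,-35],"rot":[0,0,0]},
    {"offset":[0,-22,-35],"rot":[0,0,0]},
    {"offset":[0,-22,-35],"rot":[0,0,0]},
    {"offset":[0,-22,-35],"rot":[0,0,0]},
    {"offset":[0,-15,-24],"rot":[0,0,0]}
  ]
}}

```text
time_s: 33.4
tool_pos: [0.5354, 0.1793, 0.2889]
ee_rot: [-0.596, -0.379, 0.598, -0.378]
wrist_force: [0.7, -0.5, -2.5]
width: 0.3
```

Emit:
{"method": "servo_tool", "body": {
  "series": [
    {"offset":[0,-10,-16],"rot":[0,0,0]},
    {"offset":[0,0,0],"rot":[0,0,0]},
    {"offset":[0,0,0],"rot":[0,0,0]}
  ]
}}

```text
time_s: 33.7
tool_pos: [0.5342, 0.1953, 0.2891]
ee_rot: [-0.596, -0.378, 0.598, -0.378]
wrist_force: [-0.6, 0.6, -3.4]
width: 0.3
```

Run:
```python
from cell import env
from h import *
p=slot(.039,0)
go(env,[(*p,.29,None),(*p,.202,None)])
```

```text
t 33.7 tcp [0.5342 0.1953 0.2891] xax [-0.002 -0.001 -1.   ] yaw(y) -25.3 w 0.3 F [-0.6  0.6 -3.4] q [ 0.33  0.28  1.49 -0.    1.37  0.77]
 total offset [ -0.9 -15.8 -28.2]  turn rx -0.0  minrows 1 0 ->yaw -25.3
 total offset [88.  0.  0.]  turn rx -0.0  minrows 2 0 ->yaw -25.3
```

Emit:
{"method": "servo_tool", "body": {
  "series": [
    {"offset":[0,-8,-14],"rot":[0,0,0]},
    {"offset":[0,-8,-14],"rot":[0,0,0]},
    {"offset":[0,0,0],"rot":[0,0,0]},
    {"offset":[20,0,0],"rot":[0,0,0]},
    {"offset":[20,0,0],"rot":[0,0,0]},
    {"offset":[20,0,0],"rot":[0,0,0]},
    {"offset":[10,0,0],"rot":[0,0,0]},
    {"offset":[5,0,0],"rot":[0,0,0]},
    {"offset":[0,0,0],"rot":[0,0,0]},
    {"offset":[0,0,0],"rot":[0,0,0]}
  ]
}}

```text
time_s: 34.7
tool_pos: [0.5334, 0.2274, 0.2162]
ee_rot: [0.598, 0.378, -0.597, 0.378]
wrist_force: [-0.4, 0.7, -2.5]
width: 0.299
```

Run:
```python
from cell import env
from h import *
p=slot(.039,0)
go(env,[(*p,.202,None)])
```

```text
t 34.7 tcp [0.5334 0.2274 0.2162] xax [ 0.002  0.001 -1.   ] yaw(y) -25.4 w 0.299 F [-0.4  0.7 -2.5] q [ 0.38  0.34  1.59 -0.    1.21  0.83]
 total offset [14.2 -1.3  0.5]  turn rx -0.0  minrows 1 0 ->yaw -25.4
```

Emit:
{"method": "servo_tool", "body": {
  "series": [
    {"offset":[7,-1,0],"rot":[0,0,0]},
    {"offset":[4,0,0],"rot":[0,0,0]},
    {"offset":[2,0,0],"rot":[0,0,0]},
    {"offset":[1,0,0],"rot":[0,0,0]},
    {"offset":[1,0,0],"rot":[0,0,0]},
    {"offset":[0,0,0],"rot":[0,0,0]}
  ]
}}

```text
time_s: 35.3
tool_pos: [0.5317, 0.2276, 0.201]
ee_rot: [0.598, 0.378, -0.598, 0.378]
wrist_force: [-1.9, -0.6, 2.4]
width: 0.302
```

Emit:
{"method": "servo_tool", "body": {
  "series": [
    {"offset":[0,0,0],"rot":[0,0,0]},
    {"offset":[0,0,0],"rot":[0,0,0]},
    {"offset":[0,0,0],"rot":[0,0,0]},
    {"offset":[-10,0,0],"rot":[0,0,0]},
    {"offset":[-30,0,0],"rot":[0,0,0]},
    {"offset":[-30,0,0],"rot":[0,0,0]},
    {"offset":[-30,0,0],"rot":[0,0,0]},
    {"offset":[0,15,35],"rot":[0,0,0]},
    {"offset":[0,15,35],"rot":[0,0,0]},
    {"offset":[0,15,35],"rot":[0,0,0]},
    {"offset":[0,15,35],"rot":[0,0,0]},
    {"offset":[0,15,35],"rot":[0,0,0]}
  ],
  "hand": 0.1
}}

```text
time_s: 36.5
tool_pos: [0.5246, 0.036, 0.3013]
ee_rot: [0.598, 0.378, -0.597, 0.378]
wrist_force: [-0.0, 0.6, -0.4]
width: 0.55
```

Run:
```python
from cell import env
from h import *
t,s=snap(env,"q")
print([(round(d["p"],2),np.round(d["location"],3).tolist()) for d in env.look_for("w1","top")])
go(env,[])
```

```text
[(0.92, [0.473, -0.365, 0.03]), (0.83, [0.473, -0.189, 0.025]), (0.73, [0.702, -0.324, 0.03]), (0.64, [0.542, -0.28, 0.03]), (0.6, [0.461, 0.26, 0.191]), (0.58, [0.577, -0.138, 0.032]), (0.57, [0.535, 0.227, 0.192])]
t 36.65 tcp [0.5248 0.0357 0.3012] xax [ 0.001  0.    -1.   ] yaw(y) -25.6 w 0.552 F [-0.1 -0.4 -0.1] q [ 0.05  0.21  1.56 -0.    1.37  0.49]
```

View pics/q_t.png

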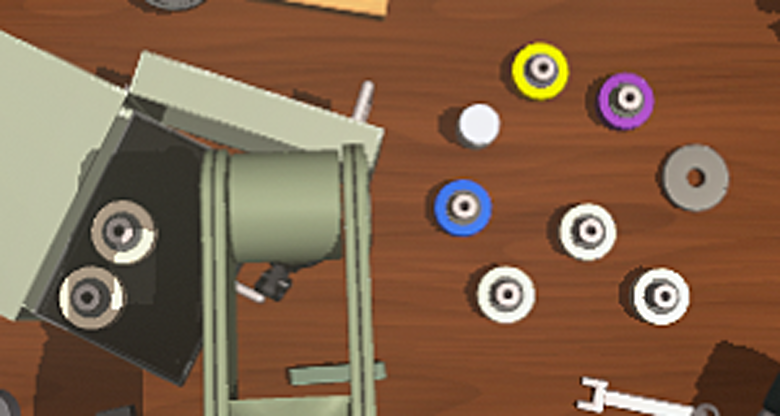

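View pics/q_s.png

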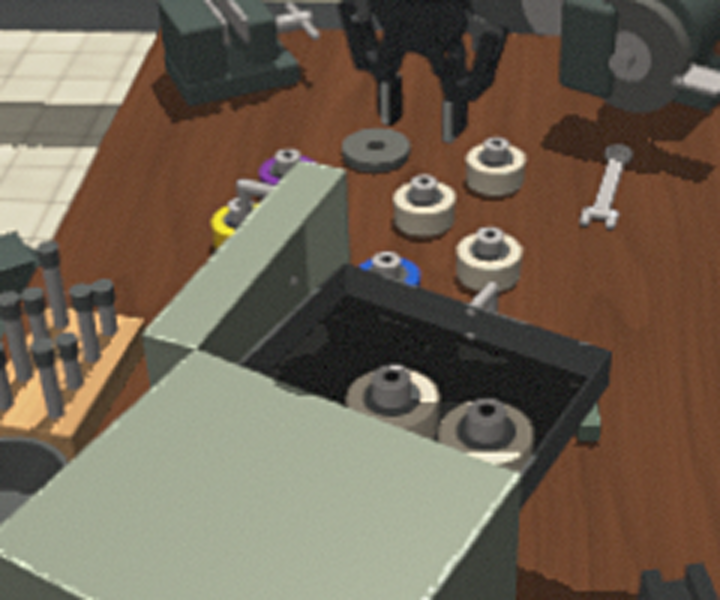

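Two wheels are in the tray, and the bottom wheel now sits alone at top px (407,199).

Run:
```python
from cell import env
from h import *
t=env.camera("top")
uv,p=boss(t,(407.,198.5),.049); print(uv,p)
holes(t,[((.463,.26),.209),((.532,.2276),.209),((.471,-.187),.049),((.4695,-.3695),.049)])
go(env,[(p[0],p[1],.30,None),(p[0],p[1],.04,None)])
```

```text
[407.08608023 198.3914903 ] [ 0.5451078  -0.28375669  0.049     ]
boss [213.2 223.8] [0.4627 0.2601 0.209 ]
boss [225.6 197.9] [0.5316 0.2283 0.209 ]
boss [374.9 223. ] [ 0.4711 -0.1874  0.049 ]
boss [435.5 223.7] [ 0.4701 -0.3693  0.049 ]
t 36.7 tcp [0.5249 0.0369 0.3011] xax [ 0.001  0.001 -1.   ] yaw(y) -25.5 w 0.547 F [ 1.   0.1 -0.3] q [0.05 0.21 1.56 0.   1.37 0.49]
 total offset [  1.1 156.3 280.8]  turn rx -0.0  minrows 6 0 ->yaw -25.5
 total offset [260.   0.   0.]  turn rx -0.0  minrows 6 0 ->yaw -25.5
```

Emit:
{"method": "servo_tool", "body": {
  "series": [
    {"offset":[0,15.6,28.1],"rot":[0,0,0]},
    {"offset":[0,15.6,28.1],"rot":[0,0,0]},
    {"offset":[0,15.6,28.1],"rot":[0,0,0]},
    {"offset":[0,15.6,28.1],"rot":[0,0,0]},
    {"offset":[0,15.6,28.1],"rot":[0,0,0]},
    {"offset":[0,15.6,28.1],"rot":[0,0,0]},
    {"offset":[0,15.6,28.1],"rot":[0,0,0]},
    {"offset":[0,15.6,28.1],"rot":[0,0,0]},
    {"offset":[0,15.6,28.1],"rot":[0,0,0]},
    {"offset":[0,15.6,28.1],"rot":[0,0,0]},
    {"offset":[0,0,0],"rot":[0,0,0]}
  ]
}}

```text
time_s: 37.8
tool_pos: [0.5462, -0.2856, 0.2998]
ee_rot: [-0.598, -0.377, 0.598, -0.378]
wrist_force: [-0.1, 0.1, 1.1]
width: 0.547
```

Emit:
{"method": "servo_tool", "body": {
  "series": [
    {"offset":[30,0,0],"rot":[0,0,0]},
    {"offset":[30,0,0],"rot":[0,0,0]},
    {"offset":[30,0,0],"rot":[0,0,0]},
    {"offset":[30,0,0],"rot":[0,0,0]},
    {"offset":[30,0,0],"rot":[0,0,0]},
    {"offset":[30,0,0],"rot":[0,0,0]},
    {"offset":[20,0,0],"rot":[0,0,0]},
    {"offset":[0,0,0],"rot":[0,0,0]},
    {"offset":[0,0,0],"rot":[0,0,0]}
  ]
}}

```text
time_s: 38.7
tool_pos: [0.5461, -0.2824, 0.1009]
ee_rot: [0.598, 0.378, -0.597, 0.378]
wrist_force: [0.6, -0.4, 0.4]
width: 0.546
```

Run:
```python
from cell import env
from h import *
go(env,[(.545,-.2835,.04,None)])
```

```text
t 38.7 tcp [ 0.5461 -0.2824  0.1009] xax [ 0.001 -0.    -1.   ] yaw(y) -25.3 w 0.546 F [ 0.6 -0.4  0.4] q [-0.5   0.49  1.66  0.    0.99 -0.05]
 total offset [60.9 -0.6  1.5]  turn rx -0.0  minrows 2 0 ->yaw -25.3
```

Emit:
{"method": "servo_tool", "body": {
  "series": [
    {"offset":[20,0,1],"rot":[0,0,0]},
    {"offset":[20,0,0],"rot":[0,0,0]},
    {"offset":[14,0,0],"rot":[0,0,0]},
    {"offset":[0,0,0],"rot":[0,0,0]},
    {"offset":[0,0,0],"rot":[0,0,0]}
  ]
}}

```text
time_s: 39.2
tool_pos: [0.5455, -0.2844, 0.0473]
ee_rot: [0.598, 0.378, -0.597, 0.379]
wrist_force: [0.2, -0.1, 1.0]
width: 0.554
```

Run:
```python
from cell import env
from h import *
go(env,[(.545,-.2835,.04,None)])
s=env.camera("side")
im=s["pixels"][130:210,260:380,::-1]; cv2.imwrite("pics/k5.png",cv2.resize(im,None,fx=5,fy=5,interpolation=cv2.INTER_CUBIC))
```

```text
t 39.2 tcp [ 0.5455 -0.2844  0.0473] xax [ 0.001 -0.001 -1.   ] yaw(y) -25.4 w 0.554 F [ 0.2 -0.1  1. ] q [-0.5   0.55  1.71  0.    0.87 -0.06]
 total offset [ 7.3 -0.9 -0.6]  turn rx -0.0  minrows 1 0 ->yaw -25.4
```

View pics/k5.png

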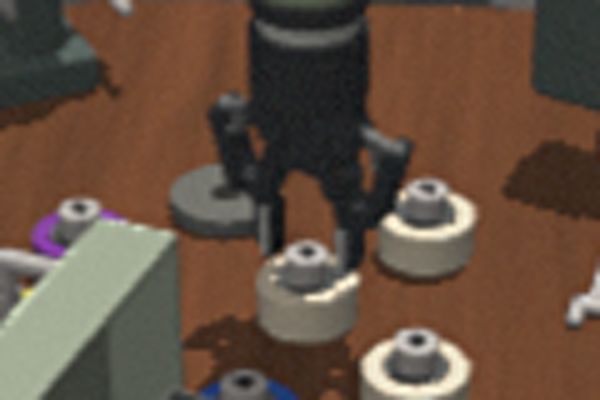

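Emit:
{"method": "servo_tool", "body": {
  "series": [
    {"offset":[7,-0.5,-0.5],"rot":[0,0,0]},
    {"offset":[0,0,0],"rot":[0,0,0]}
  ]
}}

```text
time_s: 39.45
tool_pos: [0.5443, -0.2835, 0.0392]
ee_rot: [-0.598, -0.378, 0.598, -0.378]
wrist_force: [0.2, -0.4, -1.0]
width: 0.551
```

Emit:
{"method": "servo_tool", "body": {
  "series": [
    {"offset":[0,0,0],"rot":[0,0,0]},
    {"offset":[0,0,0],"rot":[0,0,0]},
    {"offset":[0,0,0],"rot":[0,0,0]},
    {"offset":[0,0,0],"rot":[0,0,0]},
    {"offset":[0,0,0],"rot":[0,0,0]}
  ],
  "hand": -1
}}

```text
time_s: 39.95
tool_pos: [0.5454, -0.2841, 0.0401]
ee_rot: [0.598, 0.377, -0.597, 0.379]
wrist_force: [1.3, -1.0, 4.3]
width: 0.299
```

Emit:
{"method": "servo_tool", "body": {
  "series": [
    {"offset":[-10,0,0],"rot":[0,0,0]},
    {"offset":[-20,0,0],"rot":[0,0,0]},
    {"offset":[-30,0,0],"rot":[0,0,0]},
    {"offset":[-30,0,0],"rot":[0,0,0]},
    {"offset":[-35,0,0],"rot":[0,0,0]},
    {"offset":[-35,0,0],"rot":[0,0,0]},
    {"offset":[-35,0,0],"rot":[0,0,0]},
    {"offset":[-35,0,0],"rot":[0,0,0]},
    {"offset":[-20,0,0],"rot":[0,0,0]},
    {"offset":[0,0,0],"rot":[0,0,0]}
  ]
}}

```text
time_s: 40.95
tool_pos: [0.5448, -0.2839, 0.292]
ee_rot: [0.598, 0.377, -0.597, 0.379]
wrist_force: [0.6, -0.1, -3.8]
width: 0.3
```

Run:
```python
from cell import env
from h import *
p=slot(.039,-.076)
go(env,[(*p,.29,None),(*p,.202,None)])
```

```text
t 40.95 tcp [ 0.5448 -0.2839  0.292 ] xax [ 0.004 -0.002 -1.   ] yaw(y) -25.4 w 0.3 F [ 0.6 -0.1 -3.8] q [-0.5   0.35  1.38 -0.    1.4  -0.06]
 total offset [   2.  -154.7 -456. ]  turn rx -0.0  minrows 10 0 ->yaw -25.4
 total offset [88.  0.  0.]  turn rx -0.0  minrows 2 0 ->yaw -25.4
```

Emit:
{"method": "servo_tool", "body": {
  "series": [
    {"offset":[0,-7,-20],"rot":[0,0,0]},
    {"offset":[0,-11,-32],"rot":[0,0,0]},
    {"offset":[0,-12,-35],"rot":[0,0,0]},
    {"offset":[0,-12,-35],"rot":[0,0,0]},
    {"offset":[0,-12,-35],"rot":[0,0,0]},
    {"offset":[0,-12,-35],"rot":[0,0,0]},
    {"offset":[0,-12,-35],"rot":[0,0,0]},
    {"offset":[0,-12,-35],"rot":[0,0,0]},
    {"offset":[0,-12,-35],"rot":[0,0,0]},
    {"offset":[0,-12,-35],"rot":[0,0,0]},
    {"offset":[0,-12,-35],"rot":[0,0,0]},
    {"offset":[0,-12,-35],"rot":[0,0,0]}
  ]
}}

```text
time_s: 42.15
tool_pos: [0.5906, 0.1399, 0.2864]
ee_rot: [-0.596, -0.379, 0.6, -0.377]
wrist_force: [-0.1, -0.5, -3.5]
width: 0.303
```

Emit:
{"method": "servo_tool", "body": {
  "series": [
    {"offset":[0,-12,-35],"rot":[0,0,0]},
    {"offset":[0,-10,-14],"rot":[0,0,0]},
    {"offset":[0,0,0],"rot":[0,0,0]},
    {"offset":[0,0,0],"rot":[0,0,0]}
  ]
}}

```text
time_s: 42.55
tool_pos: [0.5923, 0.1917, 0.2876]
ee_rot: [-0.596, -0.378, 0.599, -0.378]
wrist_force: [0.2, 0.2, -3.5]
width: 0.302
```

Run:
```python
from cell import env
from h import *
p=slot(.039,-.076)
go(env,[(*p,.29,None),(*p,.202,None)])
```

```text
t 42.55 tcp [0.5923 0.1917 0.2876] xax [-0.003 -0.002 -1.   ] yaw(y) -25.4 w 0.302 F [ 0.2  0.2 -3.5] q [ 0.3   0.37  1.36 -0.    1.41  0.74]
 total offset [-2.4  6.2 -6. ]  turn rx -0.0  minrows 1 0 ->yaw -25.4
 total offset [88.  0.  0.]  turn rx -0.0  minrows 2 0 ->yaw -25.4
```

Emit:
{"method": "servo_tool", "body": {
  "series": [
    {"offset":[0,6,-6],"rot":[0,0,0]},
    {"offset":[0,0,0],"rot":[0,0,0]},
    {"offset":[20,0,0],"rot":[0,0,0]},
    {"offset":[20,0,0],"rot":[0,0,0]},
    {"offset":[20,0,0],"rot":[0,0,0]},
    {"offset":[10,0,0],"rot":[0,0,0]},
    {"offset":[4,0,0],"rot":[0,0,0]},
    {"offset":[0,0,0],"rot":[0,0,0]},
    {"offset":[0,0,0],"rot":[0,0,0]}
  ]
}}

```text
time_s: 43.45
tool_pos: [0.6019, 0.1953, 0.2164]
ee_rot: [0.598, 0.378, -0.597, 0.378]
wrist_force: [-0.5, -0.2, -3.4]
width: 0.298
```

Run:
```python
from cell import env
from h import *
p=slot(.039,-.076)
go(env,[(*p,.201,None)])
```

```text
t 43.45 tcp [0.6019 0.1953 0.2164] xax [ 0.002  0.    -1.   ] yaw(y) -25.4 w 0.298 F [-0.5 -0.2 -3.4] q [ 0.3   0.42  1.46 -0.    1.25  0.74]
 total offset [15.4 -0.9  1.3]  turn rx -0.0  minrows 1 0 ->yaw -25.4
```

Emit:
{"method": "servo_tool", "body": {
  "series": [
    {"offset":[7,-1,1],"rot":[0,0,0]},
    {"offset":[5,0,0],"rot":[0,0,0]},
    {"offset":[2,0,0],"rot":[0,0,0]},
    {"offset":[1,0,0],"rot":[0,0,0]},
    {"offset":[1,0,0],"rot":[0,0,0]},
    {"offset":[0,0,0],"rot":[0,0,0]}
  ]
}}

```text
time_s: 44.05
tool_pos: [0.5996, 0.1949, 0.2002]
ee_rot: [0.598, 0.378, -0.598, 0.378]
wrist_force: [-3.8, -0.6, 3.1]
width: 0.298
```

Touching the floor, so I'll release it.

Emit:
{"method": "servo_tool", "body": {
  "series": [
    {"offset":[0,0,0],"rot":[0,0,0]},
    {"offset":[0,0,0],"rot":[0,0,0]},
    {"offset":[0,0,0],"rot":[0,0,0]},
    {"offset":[-10,0,0],"rot":[0,0,0]},
    {"offset":[-30,0,0],"rot":[0,0,0]},
    {"offset":[-30,0,0],"rot":[0,0,0]},
    {"offset":[-30,0,0],"rot":[0,0,0]},
    {"offset":[0,10,35],"rot":[0,0,0]},
    {"offset":[0,10,35],"rot":[0,0,0]},
    {"offset":[0,10,35],"rot":[0,0,0]},
    {"offset":[0,10,35],"rot":[0,0,0]},
    {"offset":[0,10,35],"rot":[0,0,0]}
  ],
  "hand": 0.1
}}

```text
time_s: 45.25
tool_pos: [0.5699, 0.0139, 0.3003]
ee_rot: [0.598, 0.378, -0.597, 0.378]
wrist_force: [0.2, -0.3, -0.2]
width: 0.548
```

Run:
```python
from cell import env
from h import *
t,s=snap(env,"u")
o=holes(t,[((.463,.26),.209),((.532,.2276),.209),((.5995,.195),.209),((.471,-.187),.049),((.4695,-.3695),.049)])
p=o[3]
go(env,[(p[0],p[1],.30,None),(p[0],p[1],.04,None)])
```

```text
boss [213.2 223.8] [0.4627 0.26   0.209 ]
boss [225.7 198. ] [0.5315 0.2281 0.209 ]
boss [238.4 172.7] [0.5991 0.1954 0.209 ]
boss [374.9 223. ] [ 0.4711 -0.1874  0.049 ]
boss [435.5 223.7] [ 0.4701 -0.3693  0.049 ]
t 45.35 tcp [0.5696 0.0116 0.3005] xax [ 0.001 -0.002 -1.   ] yaw(y) -25.6 w 0.545 F [0.7 0.2 0.2] q [ 0.    0.28  1.47 -0.    1.39  0.45]
 total offset [  0.5  -2.7 222. ]  turn rx -0.0  minrows 5 0 ->yaw -25.6
 total offset [260.   0.   0.]  turn rx -0.0  minrows 6 0 ->yaw -25.6
```

View pics/u_t.png

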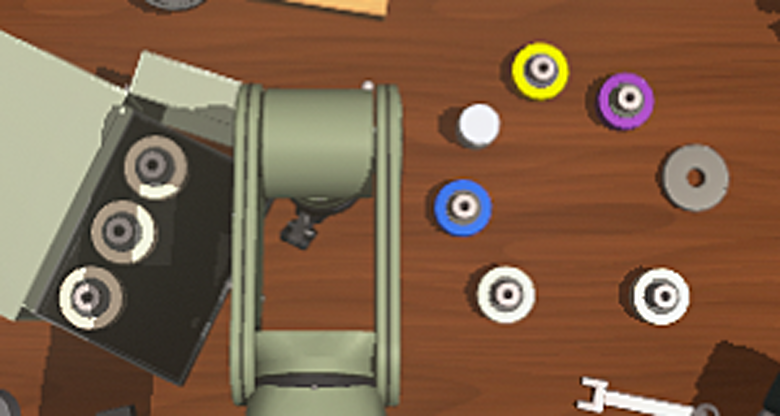

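View pics/u_s.png

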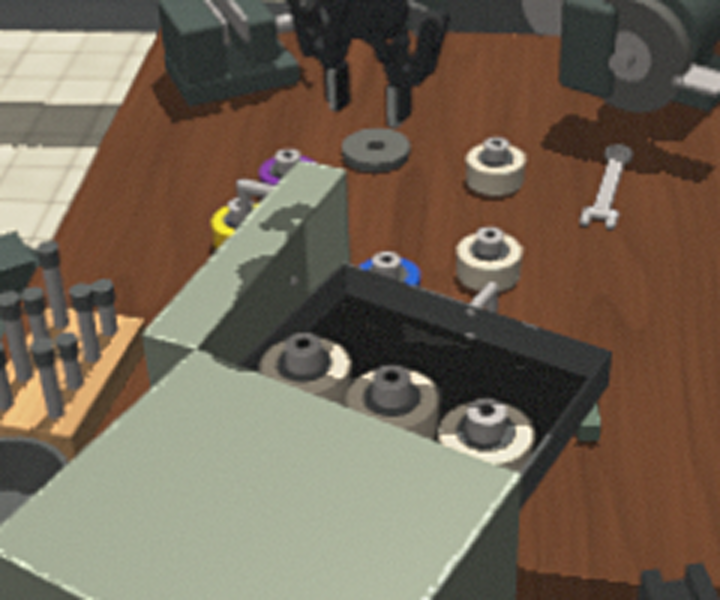

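The back row of three is in place. Next is the single wheel at (0.471,-0.187).

Emit:
{"method": "servo_tool", "body": {
  "series": [
    {"offset":[0,0,28],"rot":[0,0,0]},
    {"offset":[0,0,32],"rot":[0,0,0]},
    {"offset":[0,0,32],"rot":[0,0,0]},
    {"offset":[0,0,32],"rot":[0,0,0]},
    {"offset":[0,0,32],"rot":[0,0,0]},
    {"offset":[0,0,32],"rot":[0,0,0]},
    {"offset":[0,-3,32],"rot":[0,0,0]},
    {"offset":[0,0,0],"rot":[0,0,0]}
  ]
}}

```text
time_s: 46.15
tool_pos: [0.4721, -0.1842, 0.3001]
ee_rot: [-0.598, -0.376, 0.598, -0.378]
wrist_force: [0.4, 0.4, -0.2]
width: 0.549
```

Emit:
{"method": "servo_tool", "body": {
  "series": [
    {"offset":[30,0,0],"rot":[0,0,0]},
    {"offset":[30,0,0],"rot":[0,0,0]},
    {"offset":[30,0,0],"rot":[0,0,0]},
    {"offset":[30,0,0],"rot":[0,0,0]},
    {"offset":[30,0,0],"rot":[0,0,0]},
    {"offset":[30,0,0],"rot":[0,0,0]},
    {"offset":[20,0,0],"rot":[0,0,0]},
    {"offset":[0,0,0],"rot":[0,0,0]},
    {"offset":[0,0,0],"rot":[0,0,0]}
  ]
}}

```text
time_s: 47.05
tool_pos: [0.4741, -0.1818, 0.0999]
ee_rot: [0.598, 0.378, -0.597, 0.378]
wrist_force: [0.5, 0.4, 0.7]
width: 0.554
```

Run:
```python
from cell import env
from h import *
go(env,[(.471,-.1873,.04,None)])
```

```text
t 47.05 tcp [ 0.4741 -0.1818  0.0999] xax [ 0.001 -0.    -1.   ] yaw(y) -25.3 w 0.554 F [0.5 0.4 0.7] q [-0.39  0.35  1.91  0.    0.88  0.05]
 total offset [59.9 -0.5  6.3]  turn rx -0.0  minrows 2 0 ->yaw -25.3
```

Emit:
{"method": "servo_tool", "body": {
  "series": [
    {"offset":[0,0,6.3],"rot":[0,0,0]},
    {"offset":[20,0,0],"rot":[0,0,0]},
    {"offset":[20,0,0],"rot":[0,0,0]},
    {"offset":[10,0,0],"rot":[0,0,0]},
    {"offset":[4,0,0],"rot":[0,0,0]},
    {"offset":[0,0,0],"rot":[0,0,0]},
    {"offset":[0,0,0],"rot":[0,0,0]}
  ]
}}

```text
time_s: 47.75
tool_pos: [0.4711, -0.1883, 0.0462]
ee_rot: [0.598, 0.377, -0.597, 0.379]
wrist_force: [-0.4, 0.3, 0.0]
width: 0.55
```

Run:
```python
from cell import env
from h import *
go(env,[(.471,-.1873,.04,None)])
s=env.camera("side")
im=s["pixels"][130:230,280:400,::-1]; cv2.imwrite("pics/k6.png",cv2.resize(im,None,fx=5,fy=5,interpolation=cv2.INTER_CUBIC))
```

```text
t 47.75 tcp [ 0.4711 -0.1883  0.0462] xax [ 0.002 -0.001 -1.   ] yaw(y) -25.4 w 0.55 F [-0.4  0.3  0. ] q [-0.4   0.42  1.97 -0.    0.74  0.04]
 total offset [ 6.2 -0.5 -0.8]  turn rx -0.0  minrows 1 0 ->yaw -25.4
```

View pics/k6.png

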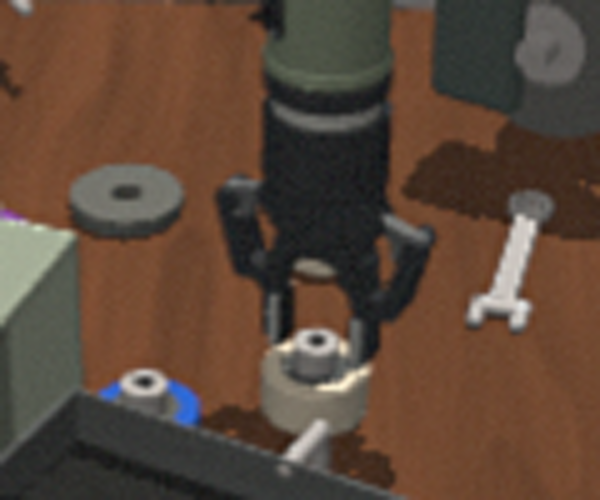

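Emit:
{"method": "servo_tool", "body": {
  "series": [
    {"offset":[6,0,-0.5],"rot":[0,0,0]},
    {"offset":[0,0,0],"rot":[0,0,0]}
  ]
}}

```text
time_s: 48.0
tool_pos: [0.4703, -0.1873, 0.039]
ee_rot: [-0.597, -0.378, 0.598, -0.378]
wrist_force: [0.6, 0.0, 0.8]
width: 0.549
```

Emit:
{"method": "servo_tool", "body": {
  "series": [
    {"offset":[0,0,0],"rot":[0,0,0]},
    {"offset":[0,0,0],"rot":[0,0,0]},
    {"offset":[0,0,0],"rot":[0,0,0]},
    {"offset":[0,0,0],"rot":[0,0,0]},
    {"offset":[0,0,0],"rot":[0,0,0]}
  ],
  "hand": -1
}}

```text
time_s: 48.5
tool_pos: [0.4715, -0.1878, 0.0399]
ee_rot: [0.598, 0.377, -0.597, 0.379]
wrist_force: [2.2, -0.9, 4.9]
width: 0.302
```

Emit:
{"method": "servo_tool", "body": {
  "series": [
    {"offset":[-10,0,0],"rot":[0,0,0]},
    {"offset":[-20,0,0],"rot":[0,0,0]},
    {"offset":[-30,0,0],"rot":[0,0,0]},
    {"offset":[-30,0,0],"rot":[0,0,0]},
    {"offset":[-35,0,0],"rot":[0,0,0]},
    {"offset":[-35,0,0],"rot":[0,0,0]},
    {"offset":[-35,0,0],"rot":[0,0,0]},
    {"offset":[-35,0,0],"rot":[0,0,0]},
    {"offset":[-20,0,0],"rot":[0,0,0]},
    {"offset":[0,0,0],"rot":[0,0,0]}
  ]
}}

```text
time_s: 49.5
tool_pos: [0.4709, -0.1876, 0.2918]
ee_rot: [0.598, 0.377, -0.597, 0.379]
wrist_force: [0.2, -0.2, -2.4]
width: 0.301
```

Run:
```python
from cell import env
from h import *
p=slot(-.039,.072)
go(env,[(*p,.29,None),(*p,.201,None)])
t,s=snap(env,"v")
holes(t,[((.463,.26),.209),((.532,.2276),.209),((.5995,.195),.209),((.4695,-.3695),.049)])
```

```text
t 49.5 tcp [ 0.4709 -0.1876  0.2918] xax [ 0.004 -0.002 -1.   ] yaw(y) -25.4 w 0.301 F [ 0.2 -0.2 -2.4] q [-0.4   0.18  1.62 -0.    1.33  0.04]
 total offset [   1.8 -195.2 -323.7]  turn rx -0.0  minrows 7 0 ->yaw -25.4
 total offset [89.  0.  0.]  turn rx -0.0  minrows 2 0 ->yaw -25.4
boss [213.1 223.8] [0.4626 0.2602 0.209 ]
boss [225.6 198.1] [0.5311 0.2284 0.209 ]
boss [238.3 172.8] [0.5989 0.1957 0.209 ]
boss [435.2 223.7] [ 0.47   -0.3682  0.049 ]
```

View pics/v_s.png

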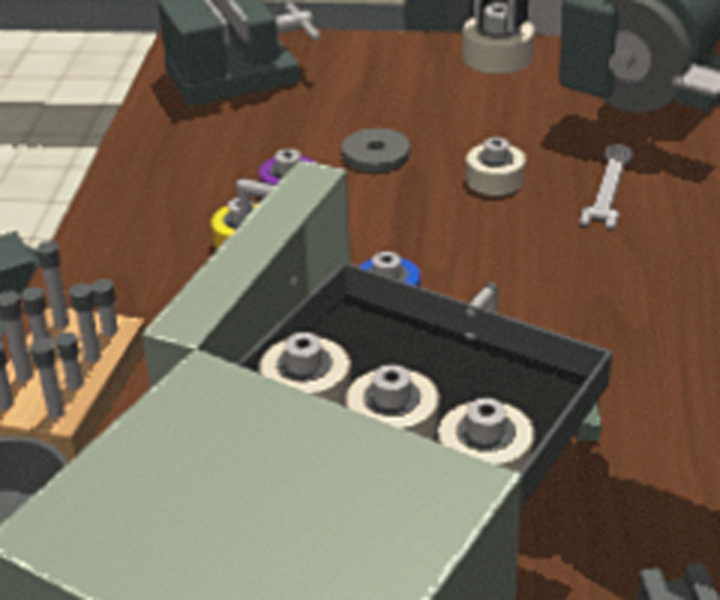

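Emit:
{"method": "servo_tool", "body": {
  "series": [
    {"offset":[0,-12,-20],"rot":[0,0,0]},
    {"offset":[0,-19.5,-32.4],"rot":[0,0,0]},
    {"offset":[0,-19.5,-32.4],"rot":[0,0,0]},
    {"offset":[0,-19.5,-32.4],"rot":[0,0,0]},
    {"offset":[0,-19.5,-32.4],"rot":[0,0,0]},
    {"offset":[0,-19.5,-32.4],"rot":[0,0,0]},
    {"offset":[0,-19.5,-32.4],"rot":[0,0,0]},
    {"offset":[0,-19.5,-32.4],"rot":[0,0,0]},
    {"offset":[0,-19.5,-32.4],"rot":[0,0,0]},
    {"offset":[0,-19.5,-32.4],"rot":[0,0,0]},
    {"offset":[0,-7.5,-12.4],"rot":[0,0,0]},
    {"offset":[0,0,0],"rot":[0,0,0]}
  ]
}}

```text
time_s: 50.8
tool_pos: [0.432, 0.19, 0.2871]
ee_rot: [-0.595, -0.379, 0.599, -0.379]
wrist_force: [0.0, -0.1, -2.7]
width: 0.3
```

Run:
```python
from cell import env
from h import *
p=slot(-.039,.072)
env.camera("top")
go(env,[(*p,.29,None),(*p,.201,None)])
```

```text
t 50.85 tcp [0.4323 0.1887 0.2875] xax [-0.004 -0.002 -1.   ] yaw(y) -25.3 w 0.301 F [-0.1 -0.1 -2.4] q [ 0.39  0.13  1.7  -0.    1.32  0.83]
 total offset [-2.5  1.  -0.2]  turn rx -0.0  minrows 1 0 ->yaw -25.3
 total offset [89.  0.  0.]  turn rx -0.0  minrows 2 0 ->yaw -25.3
```

Emit:
{"method": "servo_tool", "body": {
  "series": [
    {"offset":[20,0,0],"rot":[0,0,0]},
    {"offset":[20,0,0],"rot":[0,0,0]},
    {"offset":[20,0,0],"rot":[0,0,0]},
    {"offset":[10,0,0],"rot":[0,0,0]},
    {"offset":[4,0,0],"rot":[0,0,0]},
    {"offset":[0,0,0],"rot":[0,0,0]},
    {"offset":[0,0,0],"rot":[0,0,0]}
  ]
}}

```text
time_s: 51.55
tool_pos: [0.4339, 0.1887, 0.216]
ee_rot: [0.598, 0.378, -0.597, 0.378]
wrist_force: [0.0, -0.0, -3.0]
width: 0.302
```

Run:
```python
from cell import env
from h import *
p=slot(-.039,.072)
go(env,[(*p,.201,None)])
```

```text
t 51.55 tcp [0.4339 0.1887 0.216 ] xax [ 0.001  0.    -1.   ] yaw(y) -25.4 w 0.302 F [ 0. -0. -3.] q [ 0.39  0.18  1.82 -0.    1.14  0.83]
 total offset [15.  -0.4  0.5]  turn rx -0.0  minrows 1 0 ->yaw -25.4
```

Emit:
{"method": "servo_tool", "body": {
  "series": [
    {"offset":[7,0,0],"rot":[0,0,0]},
    {"offset":[5,0,0],"rot":[0,0,0]},
    {"offset":[2,0,0],"rot":[0,0,0]},
    {"offset":[1,0,0],"rot":[0,0,0]},
    {"offset":[1,0,0],"rot":[0,0,0]},
    {"offset":[0,0,0],"rot":[0,0,0]}
  ]
}}

```text
time_s: 52.15
tool_pos: [0.4331, 0.1889, 0.1999]
ee_rot: [0.598, 0.378, -0.598, 0.378]
wrist_force: [-2.4, -0.6, 3.0]
width: 0.3
```

Emit:
{"method": "servo_tool", "body": {
  "series": [
    {"offset":[0,0,0],"rot":[0,0,0]},
    {"offset":[0,0,0],"rot":[0,0,0]},
    {"offset":[0,0,0],"rot":[0,0,0]},
    {"offset":[-10,0,0],"rot":[0,0,0]},
    {"offset":[-30,0,0],"rot":[0,0,0]},
    {"offset":[-30,0,0],"rot":[0,0,0]},
    {"offset":[-30,0,0],"rot":[0,0,0]},
    {"offset":[0,24,32],"rot":[0,0,0]},
    {"offset":[0,24,32],"rot":[0,0,0]},
    {"offset":[0,24,32],"rot":[0,0,0]},
    {"offset":[0,24,32],"rot":[0,0,0]},
    {"offset":[0,24,32],"rot":[0,0,0]}
  ],
  "hand": 0.1
}}

```text
time_s: 53.35
tool_pos: [0.4734, -0.0087, 0.3003]
ee_rot: [0.598, 0.378, -0.597, 0.378]
wrist_force: [0.9, -0.4, 0.9]
width: 0.551
```

Run:
```python
from cell import env
from h import *
t,s=snap(env,"w")
o=holes(t,[((.463,.26),.209),((.532,.2276),.209),((.5995,.195),.209),((.433,.189),.209),((.4695,-.3695),.049)])
p=o[4]
go(env,[(p[0],p[1],.30,None),(p[0],p[1],.04,None)])
```

```text
boss [213.1 223.8] [0.4626 0.2602 0.209 ]
boss [225.7 198. ] [0.5315 0.2279 0.209 ]
boss [238.3 172.8] [0.5989 0.1957 0.209 ]
boss [239.4 235.5] [0.4325 0.1898 0.209 ]
boss [435.5 223.7] [ 0.4701 -0.3693  0.049 ]
t 53.45 tcp [ 0.474 -0.011  0.3  ] xax [ 0.001 -0.002 -1.   ] yaw(y) -25.7 w 0.549 F [-0.8  0.2  0.4] q [-0.05  0.12  1.67 -0.    1.34  0.4 ]
 total offset [ -0.  151.8 324.6]  turn rx -0.0  minrows 7 0 ->yaw -25.7
 total offset [260.   0.   0.]  turn rx -0.0  minrows 6 0 ->yaw -25.7
```

View pics/w_t.png

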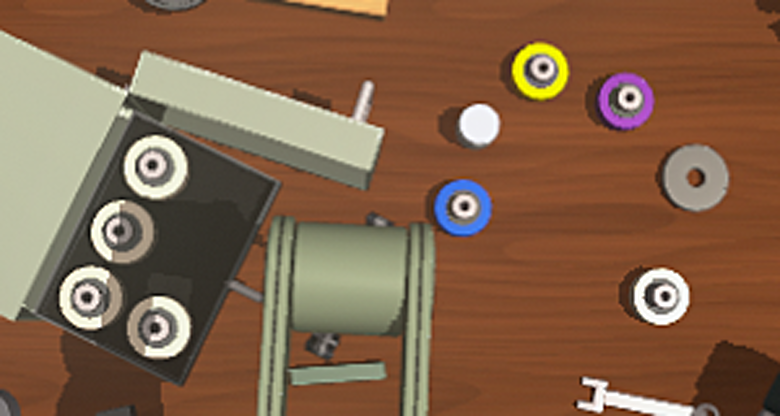

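View pics/w_s.png

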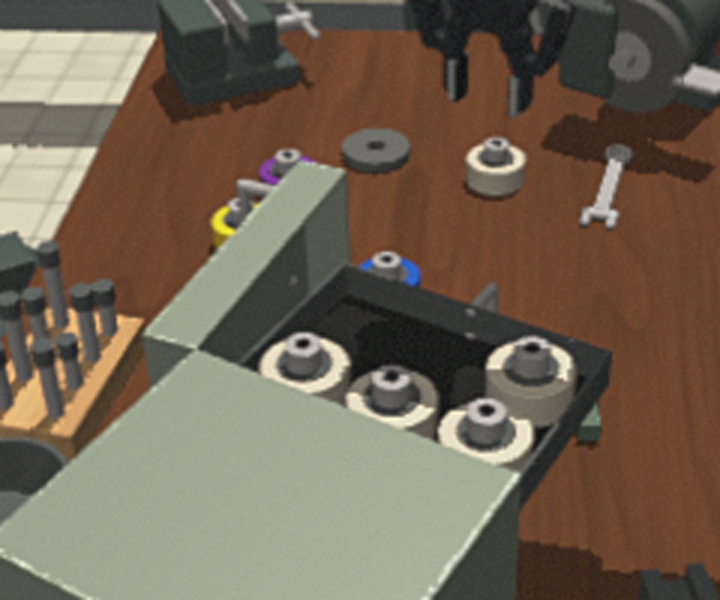

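Four are in the tray, so I'll go for the last wheel.

Emit:
{"method": "servo_tool", "body": {
  "series": [
    {"offset":[0,15.2,32.4],"rot":[0,0,0]},
    {"offset":[0,15.2,32.4],"rot":[0,0,0]},
    {"offset":[0,15.2,32.4],"rot":[0,0,0]},
    {"offset":[0,15.2,32.4],"rot":[0,0,0]},
    {"offset":[0,15.2,32.4],"rot":[0,0,0]},
    {"offset":[0,15.2,32.4],"rot":[0,0,0]},
    {"offset":[0,15.2,32.4],"rot":[0,0,0]},
    {"offset":[0,15.2,32.4],"rot":[0,0,0]},
    {"offset":[0,15.2,32.4],"rot":[0,0,0]},
    {"offset":[0,15.2,32.4],"rot":[0,0,0]},
    {"offset":[0,0,0],"rot":[0,0,0]}
  ]
}}

```text
time_s: 54.55
tool_pos: [0.4718, -0.3682, 0.2991]
ee_rot: [-0.598, -0.376, 0.598, -0.377]
wrist_force: [-0.1, 1.4, -0.4]
width: 0.553
```

Emit:
{"method": "servo_tool", "body": {
  "series": [
    {"offset":[30,0,0],"rot":[0,0,0]},
    {"offset":[30,0,0],"rot":[0,0,0]},
    {"offset":[30,0,0],"rot":[0,0,0]},
    {"offset":[30,0,0],"rot":[0,0,0]},
    {"offset":[30,0,0],"rot":[0,0,0]},
    {"offset":[30,0,0],"rot":[0,0,0]},
    {"offset":[20,0,0],"rot":[0,0,0]},
    {"offset":[0,0,0],"rot":[0,0,0]},
    {"offset":[0,0,0],"rot":[0,0,0]}
  ]
}}

```text
time_s: 55.45
tool_pos: [0.4723, -0.3644, 0.1001]
ee_rot: [0.598, 0.378, -0.597, 0.378]
wrist_force: [-0.3, 0.4, 0.9]
width: 0.546
```

Run:
```python
from cell import env
from h import *
go(env,[(.47,-.3692,.04,None)])
```

```text
t 55.45 tcp [ 0.4723 -0.3644  0.1001] xax [ 0.001 -0.    -1.   ] yaw(y) -25.3 w 0.546 F [-0.3  0.4  0.9] q [-0.68  0.47  1.71  0.    0.97 -0.23]
 total offset [60.1 -0.1  5.3]  turn rx -0.0  minrows 2 0 ->yaw -25.3
```

Emit:
{"method": "servo_tool", "body": {
  "series": [
    {"offset":[0,0,5],"rot":[0,0,0]},
    {"offset":[20,0,0],"rot":[0,0,0]},
    {"offset":[20,0,0],"rot":[0,0,0]},
    {"offset":[10,0,0],"rot":[0,0,0]},
    {"offset":[4,0,0],"rot":[0,0,0]},
    {"offset":[0,0,0],"rot":[0,0,0]},
    {"offset":[0,0,0],"rot":[0,0,0]}
  ]
}}

```text
time_s: 56.15
tool_pos: [0.47, -0.3701, 0.0463]
ee_rot: [0.598, 0.377, -0.597, 0.379]
wrist_force: [-0.4, -0.4, -0.4]
width: 0.549
```

Run:
```python
from cell import env
from h import *
go(env,[(.47,-.3692,.04,None)])
s=env.camera("side")
im=s["pixels"][110:210,280:400,::-1]; cv2.imwrite("pics/k7.png",cv2.resize(im,None,fx=5,fy=5,interpolation=cv2.INTER_CUBIC))
```

```text
t 56.15 tcp [ 0.47   -0.3701  0.0463] xax [ 0.002 -0.001 -1.   ] yaw(y) -25.4 w 0.549 F [-0.4 -0.4 -0.4] q [-0.69  0.53  1.76 -0.    0.85 -0.24]
 total offset [ 6.3 -0.4 -0.8]  turn rx -0.0  minrows 1 0 ->yaw -25.4
```

View pics/k7.png

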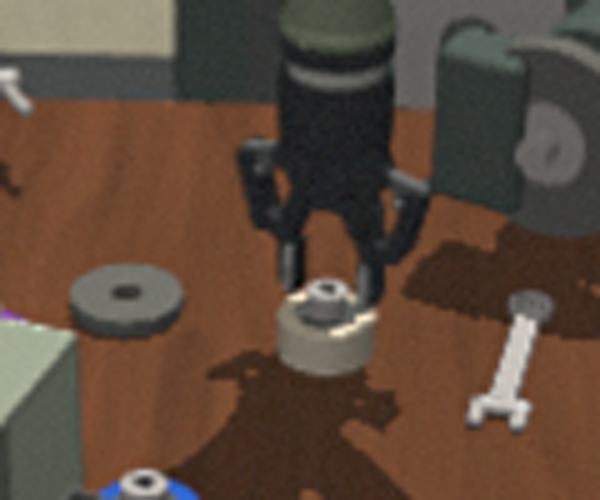

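Emit:
{"method": "servo_tool", "body": {
  "series": [
    {"offset":[6,0,-0.5],"rot":[0,0,0]},
    {"offset":[0,0,0],"rot":[0,0,0]}
  ]
}}

```text
time_s: 56.4
tool_pos: [0.4694, -0.3689, 0.039]
ee_rot: [-0.598, -0.378, 0.598, -0.378]
wrist_force: [-0.5, 0.4, 0.1]
width: 0.548
```

Emit:
{"method": "servo_tool", "body": {
  "series": [
    {"offset":[0,0,0],"rot":[0,0,0]},
    {"offset":[0,0,0],"rot":[0,0,0]},
    {"offset":[0,0,0],"rot":[0,0,0]},
    {"offset":[0,0,0],"rot":[0,0,0]},
    {"offset":[0,0,0],"rot":[0,0,0]}
  ],
  "hand": -1
}}

```text
time_s: 56.9
tool_pos: [0.4705, -0.3696, 0.04]
ee_rot: [0.598, 0.377, -0.597, 0.379]
wrist_force: [3.0, -0.3, 3.9]
width: 0.3
```

Emit:
{"method": "servo_tool", "body": {
  "series": [
    {"offset":[-10,0,0],"rot":[0,0,0]},
    {"offset":[-20,0,0],"rot":[0,0,0]},
    {"offset":[-30,0,0],"rot":[0,0,0]},
    {"offset":[-30,0,0],"rot":[0,0,0]},
    {"offset":[-35,0,0],"rot":[0,0,0]},
    {"offset":[-35,0,0],"rot":[0,0,0]},
    {"offset":[-35,0,0],"rot":[0,0,0]},
    {"offset":[-35,0,0],"rot":[0,0,0]},
    {"offset":[-20,0,0],"rot":[0,0,0]},
    {"offset":[0,0,0],"rot":[0,0,0]}
  ]
}}

```text
time_s: 57.9
tool_pos: [0.4697, -0.3693, 0.2919]
ee_rot: [0.598, 0.377, -0.597, 0.379]
wrist_force: [-0.2, -0.8, -3.1]
width: 0.3
```

Run:
```python
from cell import env
from h import *
p=slot(-.039,-.07)
go(env,[(*p,.29,None),(*p,.201,None)])
t,s=snap(env,"x")
holes(t,[((.463,.26),.209),((.532,.2276),.209),((.5995,.195),.209),((.433,.189),.209)])
```

```text
t 57.9 tcp [ 0.4697 -0.3693  0.2919] xax [ 0.003 -0.003 -1.   ] yaw(y) -25.4 w 0.3 F [-0.2 -0.8 -3.1] q [-0.69  0.33  1.42 -0.    1.39 -0.24]
 total offset [   1.9 -130.  -487.5]  turn rx -0.0  minrows 10 0 ->yaw -25.4
 total offset [89.  0.  0.]  turn rx -0.0  minrows 2 0 ->yaw -25.4
boss [213.1 223.8] [0.4626 0.2603 0.209 ]
boss [225.5 198. ] [0.5313 0.2284 0.209 ]
boss [238.3 172.8] [0.5989 0.1957 0.209 ]
boss [239.4 235.5] [0.4324 0.1898 0.209 ]
```

View pics/x_s.png

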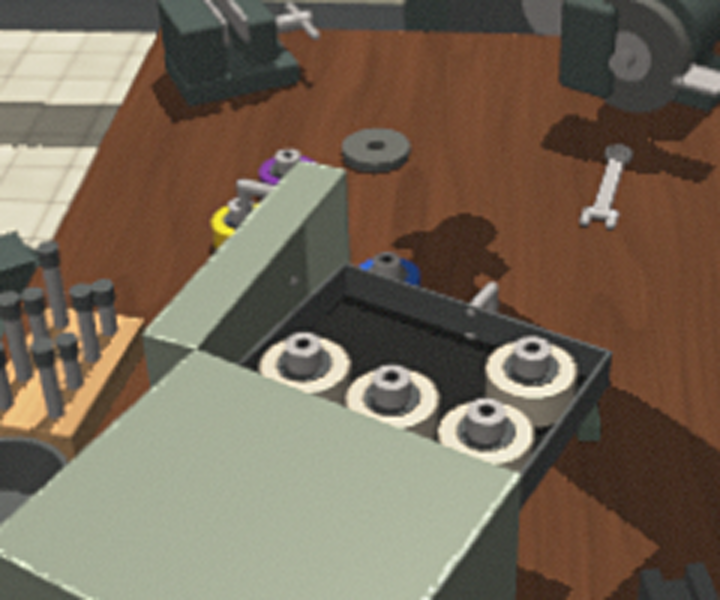

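Emit:
{"method": "servo_tool", "body": {
  "series": [
    {"offset":[0,-5,-20],"rot":[0,0,0]},
    {"offset":[0,-8.7,-32.5],"rot":[0,0,0]},
    {"offset":[0,-8.7,-32.5],"rot":[0,0,0]},
    {"offset":[0,-8.7,-32.5],"rot":[0,0,0]},
    {"offset":[0,-8.7,-32.5],"rot":[0,0,0]},
    {"offset":[0,-8.7,-32.5],"rot":[0,0,0]},
    {"offset":[0,-8.7,-32.5],"rot":[0,0,0]},
    {"offset":[0,-8.7,-32.5],"rot":[0,0,0]},
    {"offset":[0,-8.7,-32.5],"rot":[0,0,0]},
    {"offset":[0,-8.7,-32.5],"rot":[0,0,0]},
    {"offset":[0,-8.7,-32.5],"rot":[0,0,0]},
    {"offset":[0,-8.7,-32.5],"rot":[0,0,0]}
  ]
}}

```text
time_s: 59.2
tool_pos: [0.539, 0.0165, 0.2865]
ee_rot: [-0.596, -0.379, 0.599, -0.377]
wrist_force: [0.5, -0.6, -2.7]
width: 0.3
```

Emit:
{"method": "servo_tool", "body": {
  "series": [
    {"offset":[0,-8.7,-32.5],"rot":[0,0,0]},
    {"offset":[0,-8.7,-32.5],"rot":[0,0,0]},
    {"offset":[0,-8.7,-32.5],"rot":[0,0,0]},
    {"offset":[0,-3,-12],"rot":[0,0,0]},
    {"offset":[0,0,0],"rot":[0,0,0]},
    {"offset":[0,0,0],"rot":[0,0,0]}
  ]
}}

```text
time_s: 59.8
tool_pos: [0.5603, 0.1256, 0.2879]
ee_rot: [-0.596, -0.378, 0.599, -0.378]
wrist_force: [-0.5, -0.1, -3.5]
width: 0.298
```

Run:
```python
from cell import env
from h import *
p=slot(-.039,-.07)
go(env,[(*p,.29,None),(*p,.201,None)])
```

```text
t 59.8 tcp [0.5603 0.1256 0.2879] xax [-0.003 -0.002 -1.   ] yaw(y) -25.4 w 0.298 F [-0.5 -0.1 -3.5] q [ 0.2   0.29  1.48 -0.    1.37  0.64]
 total offset [-2.1  0.3 -1.5]  turn rx -0.0  minrows 1 0 ->yaw -25.4
 total offset [89.  0.  0.]  turn rx -0.0  minrows 2 0 ->yaw -25.4
```

Emit:
{"method": "servo_tool", "body": {
  "series": [
    {"offset":[20,0,-1],"rot":[0,0,0]},
    {"offset":[20,0,0],"rot":[0,0,0]},
    {"offset":[20,0,0],"rot":[0,0,0]},
    {"offset":[10,0,0],"rot":[0,0,0]},
    {"offset":[4,0,0],"rot":[0,0,0]},
    {"offset":[0,0,0],"rot":[0,0,0]},
    {"offset":[0,0,0],"rot":[0,0,0]}
  ]
}}

```text
time_s: 60.5
tool_pos: [0.5621, 0.1272, 0.2163]
ee_rot: [0.598, 0.378, -0.597, 0.378]
wrist_force: [1.2, 0.2, -2.7]
width: 0.301
```

Emit:
{"method": "servo_tool", "body": {
  "series": [
    {"offset":[7,0,0],"rot":[0,0,0]},
    {"offset":[4,0,0],"rot":[0,0,0]},
    {"offset":[2,0,0],"rot":[0,0,0]},
    {"offset":[1,0,0],"rot":[0,0,0]},
    {"offset":[1,0,0],"rot":[0,0,0]},
    {"offset":[0,0,0],"rot":[0,0,0]}
  ]
}}

```text
time_s: 61.1
tool_pos: [0.5616, 0.1275, 0.2002]
ee_rot: [-0.598, -0.378, 0.598, -0.378]
wrist_force: [-0.3, 0.4, -3.2]
width: 0.297
```

Emit:
{"method": "servo_tool", "body": {
  "series": [
    {"offset":[1,0,0],"rot":[0,0,0]},
    {"offset":[0,0,0],"rot":[0,0,0]},
    {"offset":[0,0,0],"rot":[0,0,0]}
  ]
}}

```text
time_s: 61.4
tool_pos: [0.5617, 0.1275, 0.2]
ee_rot: [0.598, 0.378, -0.597, 0.378]
wrist_force: [-1.6, 0.9, 1.9]
width: 0.306
```

Contact made. I'll release, rise and move clear to look.

Emit:
{"method": "servo_tool", "body": {
  "series": [
    {"offset":[0,0,0],"rot":[0,0,0]},
    {"offset":[0,0,0],"rot":[0,0,0]},
    {"offset":[0,0,0],"rot":[0,0,0]},
    {"offset":[-10,0,0],"rot":[0,0,0]},
    {"offset":[-30,0,0],"rot":[0,0,0]},
    {"offset":[-30,0,0],"rot":[0,0,0]},
    {"offset":[-30,0,0],"rot":[0,0,0]},
    {"offset":[0,0,30],"rot":[0,0,0]},
    {"offset":[0,0,30],"rot":[0,0,0]},
    {"offset":[0,0,30],"rot":[0,0,0]},
    {"offset":[0,0,30],"rot":[0,0,0]},
    {"offset":[0,0,0],"rot":[0,0,0]}
  ],
  "hand": 0.1
}}

```text
time_s: 62.6
tool_pos: [0.5089, 0.0166, 0.3005]
ee_rot: [0.598, 0.376, -0.598, 0.378]
wrist_force: [1.7, 1.0, 0.4]
width: 0.548
```

Run:
```python
from cell import env
from h import *
t,s=snap(env,"y")
o=holes(t,[((.463,.26),.209),((.532,.2276),.209),((.5995,.195),.209),((.433,.189),.209),((.5617,.1275),.209)])
h=cpt(C,[(-.209,.1285)])[0]
c,sn=np.cos(C[2]),np.sin(C[2])
for w in o:
    d=w[:2]-C[:2]; print(np.round([d@[c,sn]-TM[0],d@[-sn,c]-TM[1]],4))
go(env,[(*h,.30,C[2]+np.pi/2),(*h,.168,None)])
```

```text
boss [213.2 223.8] [0.4627 0.26   0.209 ]
boss [225.7 197.9] [0.5316 0.2281 0.209 ]
boss [238.3 172.9] [0.5988 0.1956 0.209 ]
boss [239.5 235.5] [0.4323 0.1895 0.209 ]
boss [263.4 187.1] [0.5611 0.128  0.209 ]
[0.0382 0.0766]
[0.0394 0.0007]
[ 0.0393 -0.0739]
[-0.0385  0.0733]
[-0.038  -0.0694]
t 62.7 tcp [0.5103 0.0188 0.3002] xax [ 0.002  0.    -1.   ] yaw(y) -25.5 w 0.553 F [ 0.4 -0.9  0.5] q [0.01 0.18 1.6  0.   1.36 0.46]
 total offset [  0.2 -69.8 -41.7]  turn rx 0.3  minrows 2 1 ->yaw -25.7
 total offset [132.   0.   0.]  turn rx -0.0  minrows 3 0 ->yaw -25.7
```

View pics/y_t.png

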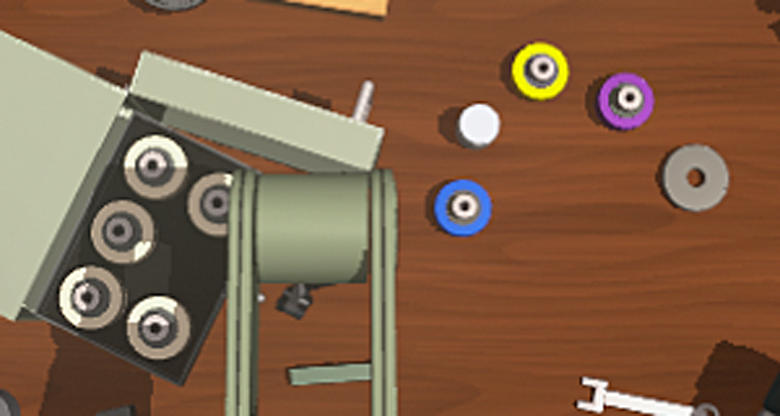

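View pics/y_s.png

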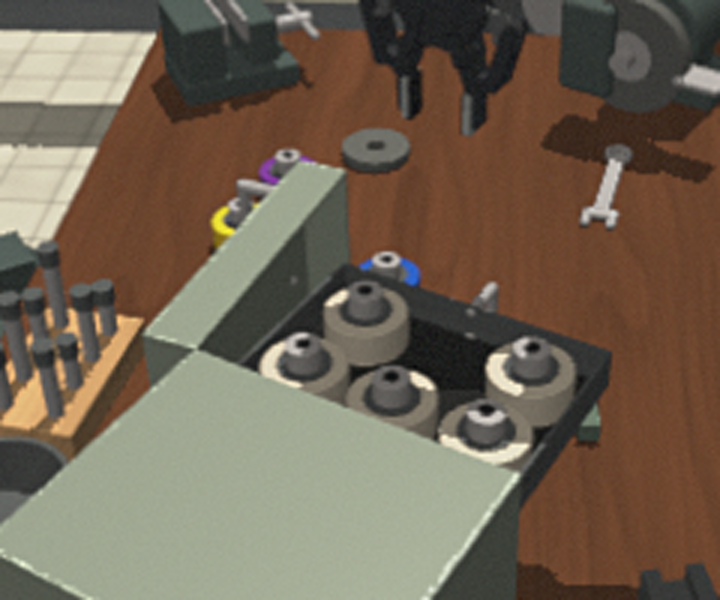

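All five lie flat in the tray, about 38–40 mm and 0/±73 mm from its middle. Now I'll grip the tray handle.

Emit:
{"method": "servo_tool", "body": {
  "series": [
    {"offset":[0,-23,-14],"rot":[0,0,0]},
    {"offset":[0,-23,-14],"rot":[0,0,0]},
    {"offset":[0,-23.5,-13.5],"rot":[0,0,0]},
    {"offset":[0,0,0],"rot":[0,0,0]},
    {"offset":[0,0,0],"rot":[0,0,0]},
    {"offset":[30,0,0],"rot":[0,0,0]},
    {"offset":[30,0,0],"rot":[0,0,0]},
    {"offset":[10,0,0],"rot":[0,0,0]},
    {"offset":[0,0,0],"rot":[0,0,0]},
    {"offset":[0,0,0],"rot":[0,0,0]}
  ]
}}

```text
time_s: 63.7
tool_pos: [0.4662, 0.0862, 0.2303]
ee_rot: [0.598, 0.378, -0.597, 0.378]
wrist_force: [-0.3, 0.4, 0.6]
width: 0.546
```

Run:
```python
from cell import env
from h import *
h=cpt(C,[(-.209,.1285)])[0]
go(env,[(*h,.168,C[2]+np.pi/2)])
s=env.camera("side")
im=s["pixels"][150:270,280:420,::-1]; cv2.imwrite("pics/k8.png",cv2.resize(im,None,fx=5,fy=5,interpolation=cv2.INTER_CUBIC))
```

```text
t 63.7 tcp [0.4662 0.0862 0.2303] xax [ 0.002  0.    -1.   ] yaw(y) -25.4 w 0.546 F [-0.3  0.4  0.6] q [ 0.16  0.17  1.8  -0.    1.18  0.6 ]
 total offset [62.3 -1.1  0.2]  turn rx 0.3  minrows 2 1 ->yaw -25.7
```

View pics/k8.png

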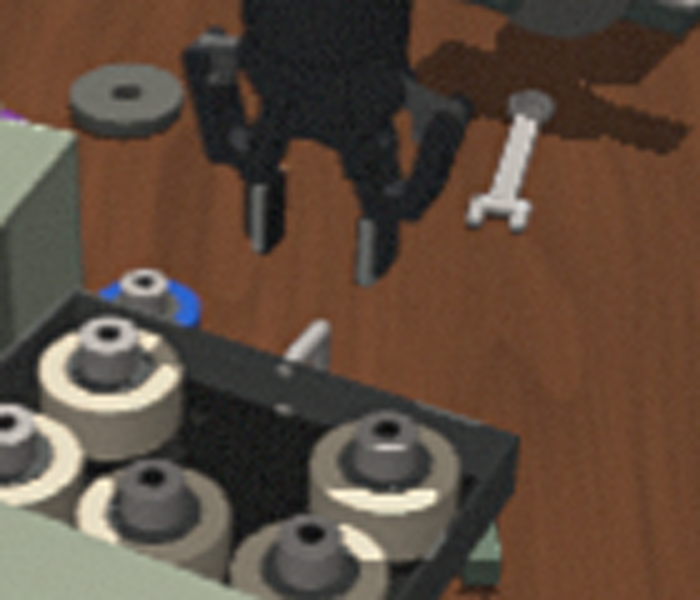

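Emit:
{"method": "servo_tool", "body": {
  "series": [
    {"offset":[20,-1,0],"rot":[0,0,0]},
    {"offset":[20,0,0],"rot":[0,0,0]},
    {"offset":[15,0,0],"rot":[0,0,0]},
    {"offset":[6,0,0],"rot":[0,0,0]},
    {"offset":[0,0,0],"rot":[0,0,0]}
  ]
}}

```text
time_s: 64.25
tool_pos: [0.4646, 0.0867, 0.1686]
ee_rot: [0.598, 0.378, -0.598, 0.378]
wrist_force: [-0.4, 0.1, 0.3]
width: 0.549
```

Emit:
{"method": "servo_tool", "body": {
  "series": [
    {"offset":[0,0,0],"rot":[0,0,0]},
    {"offset":[0,0,0],"rot":[0,0,0]},
    {"offset":[0,0,0],"rot":[0,0,0]},
    {"offset":[0,0,0],"rot":[0,0,0]},
    {"offset":[0,0,0],"rot":[0,0,0]},
    {"offset":[0,0,0],"rot":[0,0,0]},
    {"offset":[0,0,0],"rot":[0,0,0]}
  ],
  "hand": -1
}}

```text
time_s: 64.95
tool_pos: [0.4658, 0.0865, 0.1694]
ee_rot: [0.599, 0.377, -0.596, 0.379]
wrist_force: [3.0, -3.5, 6.4]
width: 0.098
```

Emit:
{"method": "servo_tool", "body": {
  "series": [
    {"offset":[0,0,-5],"rot":[0,0,0]},
    {"offset":[0,0,-8],"rot":[0,0,0]},
    {"offset":[0,0,-8],"rot":[0,0,0]},
    {"offset":[0,0,-8],"rot":[0,0,0]},
    {"offset":[0,0,-8],"rot":[0,0,0]},
    {"offset":[0,0,-8],"rot":[0,0,0]},
    {"offset":[0,0,-8],"rot":[0,0,0]},
    {"offset":[0,0,-8],"rot":[0,0,0]},
    {"offset":[0,0,-8],"rot":[0,0,0]},
    {"offset":[0,0,-8],"rot":[0,0,0]},
    {"offset":[0,0,-8],"rot":[0,0,0]},
    {"offset":[0,0,0],"rot":[0,0,0]}
  ]
}}

```text
time_s: 66.15
tool_pos: [0.5031, 0.1646, 0.1694]
ee_rot: [0.6, 0.377, -0.596, 0.378]
wrist_force: [6.0, 0.3, 4.4]
width: 0.095
```

Run:
```python
from cell import env
from h import *
h=cpt(C,[(-.028,.1285)])[0]
go(env,[(*h,.170,C[2]+np.pi/2)])
t,s=snap(env,"z")
```

```text
t 66.15 tcp [0.5031 0.1646 0.1694] xax [ 0.006  0.002 -1.   ] yaw(y) -25.4 w 0.095 F [6.  0.3 4.4] q [0.29 0.3  1.78 0.   1.05 0.74]
 total offset [ -0.6   0.4 -94.2]  turn rx 0.4  minrows 2 1 ->yaw -25.7
```

View pics/z_s.png

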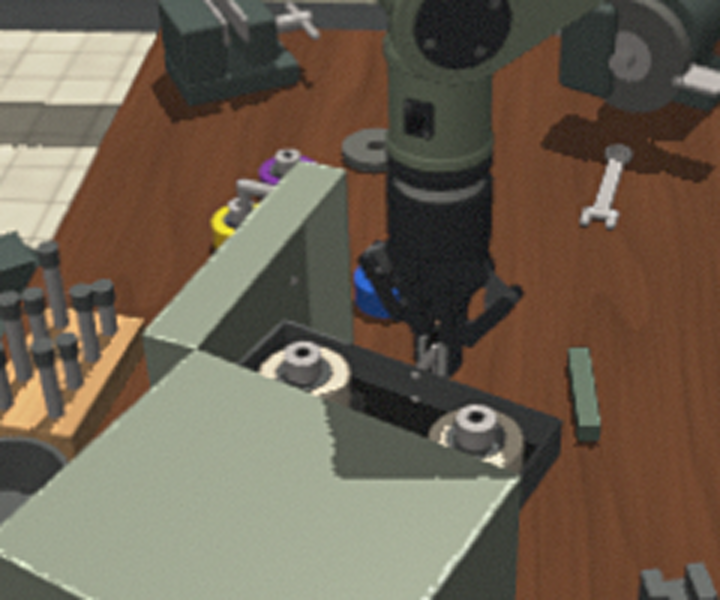

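Emit:
{"method": "servo_tool", "body": {
  "series": [
    {"offset":[0,0,-8],"rot":[0,0,0]},
    {"offset":[0,0,-8],"rot":[0,0,0]},
    {"offset":[0,0,-8],"rot":[0,0,0]},
    {"offset":[0,0,-8],"rot":[0,0,0]},
    {"offset":[0,0,-8],"rot":[0,0,0]},
    {"offset":[0,0,-8],"rot":[0,0,0]},
    {"offset":[0,0,-8],"rot":[0,0,0]},
    {"offset":[0,0,-8],"rot":[0,0,0]},
    {"offset":[0,0,-8],"rot":[0,0,0]},
    {"offset":[0,0,-8],"rot":[0,0,0]},
    {"offset":[0,0,-6],"rot":[0,0,0]},
    {"offset":[0,0,0],"rot":[0,0,0]}
  ]
}}

```text
time_s: 67.45
tool_pos: [0.54, 0.2419, 0.1694]
ee_rot: [0.6, 0.377, -0.596, 0.379]
wrist_force: [6.8, -1.4, 3.9]
width: 0.101
```

Emit:
{"method": "servo_tool", "body": {
  "series": [
    {"offset":[0,0,-4],"rot":[0,0,0]},
    {"offset":[0,0,-3],"rot":[0,0,0]},
    {"offset":[0,0,0],"rot":[0,0,0]},
    {"offset":[0,0,0],"rot":[0,0,0]}
  ]
}}

```text
time_s: 67.85
tool_pos: [0.5426, 0.2474, 0.1695]
ee_rot: [0.599, 0.377, -0.596, 0.379]
wrist_force: [6.7, -2.4, 4.2]
width: 0.098
```

Run:
```python
from cell import env
from h import *
h=cpt(C,[(-.028,.1285)])[0]
go(env,[(*h,.170,C[2]+np.pi/2)])
```

```text
t 67.85 tcp [0.5426 0.2474 0.1695] xax [ 0.005  0.    -1.   ] yaw(y) -25.4 w 0.098 F [ 6.7 -2.4  4.2] q [ 0.41  0.4   1.62 -0.    1.11  0.85]
 total offset [-0.5  0.1 -2.4]  turn rx 0.4  minrows 1 1 ->yaw -25.7
```

Emit:
{"method": "servo_tool", "body": {
  "series": [
    {"offset":[0,0,-1.5],"rot":[0,0,0]},
    {"offset":[0,0,-1.5],"rot":[0,0,0]},
    {"offset":[0,0,0],"rot":[0,0,0]},
    {"offset":[0,0,0],"rot":[0,0,0]}
  ]
}}

```text
time_s: 68.25
tool_pos: [0.5432, 0.2487, 0.1695]
ee_rot: [0.598, 0.377, -0.597, 0.379]
wrist_force: [4.6, -5.9, 6.6]
width: 0.094
```

The tray is home: the grip is back at its first position and the stop pushes back. I'll release and rise, then go to the door handle.

Emit:
{"method": "servo_tool", "body": {
  "series": [
    {"offset":[0,0,0],"rot":[0,0,0]},
    {"offset":[0,0,0],"rot":[0,0,0]},
    {"offset":[0,0,0],"rot":[0,0,0]},
    {"offset":[0,0,0],"rot":[0,0,0]},
    {"offset":[-20,0,0],"rot":[0,0,0]},
    {"offset":[-35,0,0],"rot":[0,0,0]},
    {"offset":[-35,0,0],"rot":[0,0,0]},
    {"offset":[-40,0,0],"rot":[0,0,0]},
    {"offset":[0,0,30],"rot":[0,0,0]},
    {"offset":[0,0,30],"rot":[0,0,0]},
    {"offset":[0,0,30],"rot":[0,0,0]},
    {"offset":[0,0,0],"rot":[0,0,0]}
  ],
  "hand": 0.2
}}

```text
time_s: 69.45
tool_pos: [0.5014, 0.1667, 0.2987]
ee_rot: [-0.598, -0.377, 0.599, -0.377]
wrist_force: [-0.0, 0.4, 1.0]
width: 0.601
```

Emit:
{"method": "servo_tool", "body": {
  "series": [
    {"offset":[0,0,0],"rot":[-8.2,0,0]},
    {"offset":[0,0,0],"rot":[-8.2,0,0]},
    {"offset":[0,0,0],"rot":[-8.2,0,0]},
    {"offset":[0,0,0],"rot":[-8.2,0,0]},
    {"offset":[0,0,0],"rot":[-8.2,0,0]},
    {"offset":[0,0,0],"rot":[-8.2,0,0]},
    {"offset":[0,0,0],"rot":[-8.2,0,0]},
    {"offset":[0,0,0],"rot":[-8.2,0,0]},
    {"offset":[0,0,0],"rot":[-8.2,0,0]},
    {"offset":[0,0,0],"rot":[-8.2,0,0]},
    {"offset":[0,0,0],"rot":[-8.2,0,0]},
    {"offset":[0,0,0],"rot":[-8.2,0,0]}
  ]
}}

```text
time_s: 70.65
tool_pos: [0.5033, 0.1698, 0.298]
ee_rot: [0.102, 0.7, -0.102, 0.7]
wrist_force: [-0.2, 0.4, 0.5]
width: 0.603
```

Run:
```python
from cell import env
from h import *
t,s=snap(env,"za")
a=np.radians(73-(-25.74))
print(a)
# door outline projected for candidate angles
c=cpt([C[0],C[1],C[2]+a],[(-.085,.23)])[0]
print(proj(t,(*c,.202)),(proj(t,(*c,.202))-[180,110])*2.6)
go(env,[(.6837,-.0235,.30,np.radians(73)),(.6837,-.0235,.172,None)])
```

```text
1.7233381034192008
[[321.66437663 141.64806397]] [[368.32737924  82.28496631]]
t 70.75 tcp [0.5033 0.1697 0.298 ] xax [-0.  0. -1.] yaw(y) 73.0 w 0.598 F [ 0.1  1.3 -0.1] q [ 0.3   0.22  1.56  0.    1.37 -0.97]
 total offset [  -2.  -132.2  228.9]  turn rx 0.0  minrows 5 1 ->yaw 73.0
 total offset [128.   0.   0.]  turn rx -0.0  minrows 3 0 ->yaw 73.0
```

View pics/za_t.png

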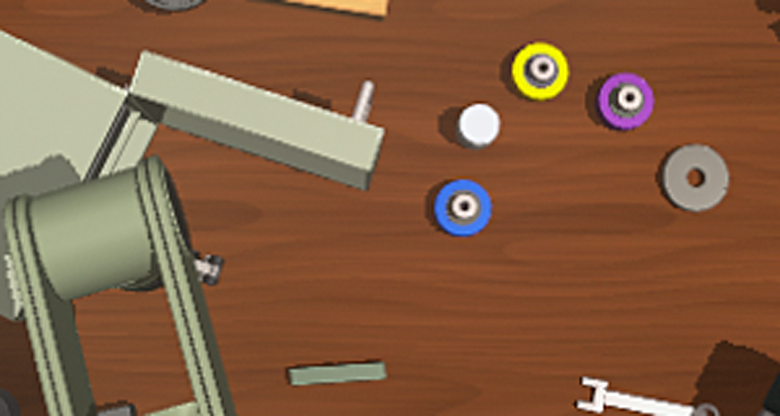

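View pics/za_s.png

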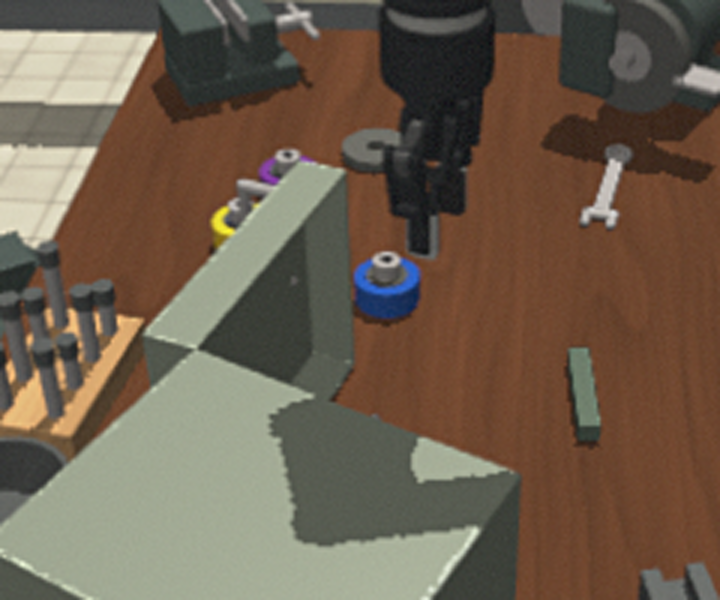

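Emit:
{"method": "servo_tool", "body": {
  "series": [
    {"offset":[0,-16.5,28.6],"rot":[0,0,0]},
    {"offset":[0,-16.5,28.6],"rot":[0,0,0]},
    {"offset":[0,-16.5,28.6],"rot":[0,0,0]},
    {"offset":[0,-16.5,28.6],"rot":[0,0,0]},
    {"offset":[0,-16.5,28.6],"rot":[0,0,0]},
    {"offset":[0,-16.5,28.6],"rot":[0,0,0]},
    {"offset":[0,-16.5,28.6],"rot":[0,0,0]},
    {"offset":[0,-16.5,28.6],"rot":[0,0,0]},
    {"offset":[0,0,0],"rot":[0,0,0]},
    {"offset":[0,0,0],"rot":[0,0,0]}
  ]
}}

```text
time_s: 71.75
tool_pos: [0.6837, -0.024, 0.2973]
ee_rot: [0.106, 0.7, -0.105, 0.699]
wrist_force: [-0.0, 0.1, 0.1]
width: 0.598
```

Run:
```python
from cell import env
from h import *
go(env,[(.6837,-.0237,.30,np.radians(73)),(.6837,-.0237,.172,None)])
```

```text
t 71.75 tcp [ 0.6837 -0.024   0.2973] xax [-0.002  0.001 -1.   ] yaw(y) 72.9 w 0.598 F [-0.   0.1  0.1] q [-0.05  0.48  1.18  0.    1.49 -1.32]
 total offset [-2.7  0.3 -0.1]  turn rx -0.1  minrows 1 1 ->yaw 73.0
 total offset [128.   0.   0.]  turn rx -0.0  minrows 3 0 ->yaw 73.0
```

Emit:
{"method": "servo_tool", "body": {
  "series": [
    {"offset":[25,0,0],"rot":[0,0,0]},
    {"offset":[25,0,0],"rot":[0,0,0]},
    {"offset":[25,0,0],"rot":[0,0,0]},
    {"offset":[25,0,0],"rot":[0,0,0]},
    {"offset":[15,0,0],"rot":[0,0,0]},
    {"offset":[10,0,0],"rot":[0,0,0]},
    {"offset":[0,0,0],"rot":[0,0,0]}
  ]
}}

```text
time_s: 72.45
tool_pos: [0.6824, -0.0231, 0.1722]
ee_rot: [0.104, 0.7, -0.104, 0.698]
wrist_force: [-0.1, 0.5, 0.9]
width: 0.6
```

Emit:
{"method": "servo_tool", "body": {
  "series": [
    {"offset":[0,0,0],"rot":[0,0,0]},
    {"offset":[0,0,0],"rot":[0,0,0]},
    {"offset":[0,0,0],"rot":[0,0,0]},
    {"offset":[0,0,0],"rot":[0,0,0]},
    {"offset":[0,0,0],"rot":[0,0,0]},
    {"offset":[0,0,0],"rot":[0,0,0]},
    {"offset":[0,0,0],"rot":[0,0,0]}
  ],
  "hand": -1
}}

```text
time_s: 73.15
tool_pos: [0.684, -0.0249, 0.1747]
ee_rot: [0.104, 0.698, -0.105, 0.7]
wrist_force: [-0.8, -4.1, 5.8]
width: 0.128
```

Emit:
{"method": "servo_tool", "body": {
  "series": [
    {"offset":[0,-3.9,-12.1],"rot":[3,0,0]},
    {"offset":[0,-3.9,-12.1],"rot":[3,0,0]},
    {"offset":[0,-3.9,-12.1],"rot":[3,0,0]},
    {"offset":[0,-3.9,-12.1],"rot":[3,0,0]},
    {"offset":[0,-3.9,-12.1],"rot":[3,0,0]},
    {"offset":[0,-3.9,-12.1],"rot":[3,0,0]},
    {"offset":[0,-3.9,-12.1],"rot":[3,0,0]},
    {"offset":[0,-3.9,-12.1],"rot":[3,0,0]},
    {"offset":[0,-3.9,-12.1],"rot":[3,0,0]},
    {"offset":[0,-3.9,-12.1],"rot":[3,0,0]}
  ]
}}

```text
time_s: 74.15
tool_pos: [0.5608, 0.0024, 0.1747]
ee_rot: [0.282, 0.647, -0.283, 0.649]
wrist_force: [-1.6, -3.9, 8.1]
width: 0.128
```

Run:
```python
from cell import env
from h import *
a=1.71-np.radians(30)
h=cpt([C[0],C[1],C[2]+a],[(-.081,.23)])[0]
go(env,[(h[0],h[1],.172,None)])
```

```text
t 74.15 tcp [0.5608 0.0024 0.1747] xax [ 0.002 -0.002 -1.   ] yaw(y) 42.9 w 0.128 F [-1.6 -3.9  8.1] q [-0.02  0.35  1.7  -0.    1.1  -0.76]
 total offset [ 2.7 -2.2 -4.8]  turn rx -0.0  minrows 1 0 ->yaw 42.9
```

Tracking well, so I'll keep closing.

Emit:
{"method": "servo_tool", "body": {
  "series": [
    {"offset":[0,-4,-12.1],"rot":[3,0,0]},
    {"offset":[0,-4,-12.1],"rot":[3,0,0]},
    {"offset":[0,-4,-12.1],"rot":[3,0,0]},
    {"offset":[0,-4,-12.1],"rot":[3,0,0]},
    {"offset":[0,-4,-12.1],"rot":[3,0,0]},
    {"offset":[0,-4,-12.1],"rot":[3,0,0]},
    {"offset":[0,-4,-12.1],"rot":[3,0,0]},
    {"offset":[0,-4,-12.1],"rot":[3,0,0]},
    {"offset":[0,-4,-12.1],"rot":[3,0,0]},
    {"offset":[0,-4,-12.1],"rot":[3,0,0]}
  ]
}}

```text
time_s: 75.15
tool_pos: [0.4671, 0.088, 0.1747]
ee_rot: [0.441, 0.553, -0.441, 0.553]
wrist_force: [-0.5, -1.4, 10.3]
width: 0.126
```

Emit:
{"method": "servo_tool", "body": {
  "series": [
    {"offset":[0,-3.9,-12.1],"rot":[3,0,0]},
    {"offset":[0,-3.9,-12.1],"rot":[3,0,0]},
    {"offset":[0,-3.9,-12.1],"rot":[3,0,0]},
    {"offset":[0,-3.9,-12.1],"rot":[3,0,0]},
    {"offset":[0,-3.9,-12.1],"rot":[3,0,0]},
    {"offset":[0,-3.9,-12.1],"rot":[3,0,0]},
    {"offset":[0,-3.9,-12.1],"rot":[3,0,0]},
    {"offset":[0,-3.9,-12.1],"rot":[3,0,0]},
    {"offset":[0,-3.9,-12.1],"rot":[3,0,0]},
    {"offset":[0,0,0],"rot":[0,0,0]}
  ]
}}

```text
time_s: 76.15
tool_pos: [0.4297, 0.197, 0.1747]
ee_rot: [0.557, 0.436, -0.557, 0.435]
wrist_force: [-5.1, 0.7, 11.3]
width: 0.129
```

Run:
```python
from cell import env
from h import *
a=1.71-np.radians(87)
for a in (a,0):
    h=cpt([C[0],C[1],C[2]+a],[(-.081,.23)])[0]
    go(env,[(h[0],h[1],.172,C[2]+a+np.pi/2)])
p=env.observe()["tool_pos"][:2]-C[:2]; print("door angle est",np.arctan2(p[1],p[0])-np.arctan2(.23,-.081)-C[2],np.hypot(*p),np.hypot(.23,.081))
snap(env,"zb")
```

```text
t 76.15 tcp [0.4297 0.197  0.1747] xax [-0.001  0.002 -1.   ] yaw(y) -14.0 w 0.129 F [-5.1  0.7 11.3] q [0.4  0.21 1.89 0.   1.04 0.65]
 total offset [ 2.7 -1.5 -1.9]  turn rx 0.8  minrows 1 1 ->yaw -14.8
t 76.15 tcp [0.4297 0.197  0.1747] xax [-0.001  0.002 -1.   ] yaw(y) -14.0 w 0.129 F [-5.1  0.7 11.3] q [0.4  0.21 1.89 0.   1.04 0.65]
 total offset [  2.7 -12.1 -47.4]  turn rx 11.7  minrows 1 2 ->yaw -25.7
door angle est -6.082014275299584 0.2430244417491648 0.2438462630429263
```

View pics/zb_t.png

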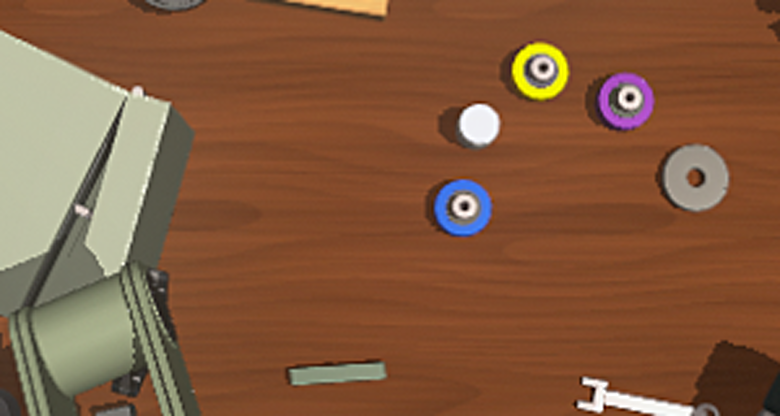

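Emit:
{"method": "servo_tool", "body": {
  "series": [
    {"offset":[0,-2,-6],"rot":[1.5,0,0]},
    {"offset":[0,-2,-6],"rot":[1.5,0,0]},
    {"offset":[0,-2,-6],"rot":[1.5,0,0]},
    {"offset":[0,-2,-6],"rot":[1.5,0,0]},
    {"offset":[0,-2,-6],"rot":[1.5,0,0]},
    {"offset":[0,-2,-6],"rot":[1.5,0,0]},
    {"offset":[0,-2,-6],"rot":[1.4,0,0]},
    {"offset":[0,0,0],"rot":[0,0,0]}
  ]
}}

```text
time_s: 77.05
tool_pos: [0.4295, 0.2409, 0.1747]
ee_rot: [-0.594, -0.384, 0.595, -0.382]
wrist_force: [-5.6, 0.2, 11.2]
width: 0.127
```

```bash
cat >> h.py <<'E'
def da(env):
    p=env.observe()["tool_pos"][:2]-C[:2]; a=np.arctan2(p[1],p[0])-np.arctan2(.23,-.081)-C[2]
    print("door est",(a+np.pi)%(2*np.pi)-np.pi, np.hypot(*p))
E
python3 - <<'E'
from cell import env
from h import *
h=cpt(C,[(-.081,.23)])[0]
go(env,[(h[0],h[1],.172,C[2]+np.pi/2)]); da(env)
E
```

```text
t 77.05 tcp [0.4295 0.2409 0.1747] xax [-0.002  0.003 -1.   ] yaw(y) -24.4 w 0.127 F [-5.6  0.2 11.2] q [0.49 0.24 1.85 0.   1.05 0.91]
 total offset [ 2.7 -2.2 -4.5]  turn rx 1.3  minrows 1 1 ->yaw -25.7
door est 0.020295132410100614 0.24317757956839356
```

Emit:
{"method": "servo_tool", "body": {
  "series": [
    {"offset":[0,-1,-3],"rot":[0.7,0,0]},
    {"offset":[0,-0.5,-2.5],"rot":[0.6,0,0]},
    {"offset":[0,0,0],"rot":[0,0,0]},
    {"offset":[0,0,0],"rot":[0,0,0]}
  ]
}}

```text
time_s: 77.45
tool_pos: [0.4297, 0.2429, 0.1747]
ee_rot: [-0.596, -0.376, 0.6, -0.377]
wrist_force: [-7.4, -10.4, 15.4]
width: 0.123
```

Emit:
{"method": "servo_tool", "body": {
  "series": [
    {"offset":[0,0,-2],"rot":[0,0,0]},
    {"offset":[0,0,0],"rot":[0,0,0]},
    {"offset":[0,0,0],"rot":[0,0,0]}
  ]
}}

```text
time_s: 77.75
tool_pos: [0.4296, 0.2429, 0.1746]
ee_rot: [-0.595, -0.375, 0.602, -0.378]
wrist_force: [-9.2, -14.6, 18.3]
width: 0.123
```

Run:
```python
from cell import env
from h import *
h=cpt(C,[(-.081,.23)])[0]
go(env,[(h[0],h[1],.172,C[2]+np.pi/2)]); da(env)
```

```text
t 77.75 tcp [0.4296 0.2429 0.1746] xax [-0.006 -0.008 -1.   ] yaw(y) -25.6 w 0.123 F [ -9.2 -14.6  18.3] q [ 0.49  0.25  1.84 -0.01  1.06  0.94]
 total offset [ 2.6 -1.6 -2.6]  turn rx 0.2  minrows 1 1 ->yaw -25.7
door est 0.012072611093380203 0.24324643546393104
```

Position no longer changes while the force rises, so the door is against the carcass. I'll relieve, release and rise.

Emit:
{"method": "servo_tool", "body": {
  "series": [
    {"offset":[0,0,0],"rot":[0,0,0]},
    {"offset":[0,0,0],"rot":[0,0,0]},
    {"offset":[0,0,0],"rot":[0,0,0]},
    {"offset":[0,0,0],"rot":[0,0,0]},
    {"offset":[-20,0,0],"rot":[0,0,0]},
    {"offset":[-30,0,0],"rot":[0,0,0]},
    {"offset":[-30,0,0],"rot":[0,0,0]},
    {"offset":[-30,0,0],"rot":[0,0,0]},
    {"offset":[0,0,30],"rot":[0,0,0]},
    {"offset":[0,0,30],"rot":[0,0,0]},
    {"offset":[0,0,30],"rot":[0,0,0]},
    {"offset":[0,0,30],"rot":[0,0,0]}
  ],
  "hand": 0.2
}}

```text
time_s: 78.95
tool_pos: [0.38, 0.1381, 0.2831]
ee_rot: [-0.598, -0.377, 0.599, -0.377]
wrist_force: [-0.7, -0.3, 0.0]
width: 0.601
```

Emit:
{"method": "servo_tool", "body": {
  "series": [
    {"offset":[0,20,30],"rot":[0,0,0]},
    {"offset":[0,20,30],"rot":[0,0,0]},
    {"offset":[0,20,30],"rot":[0,0,0]},
    {"offset":[0,20,30],"rot":[0,0,0]},
    {"offset":[0,0,0],"rot":[0,0,0]}
  ]
}}

```text
time_s: 79.45
tool_pos: [0.4012, -0.007, 0.2832]
ee_rot: [-0.599, -0.374, 0.6, -0.375]
wrist_force: [0.4, -0.0, -0.8]
width: 0.601
```

Run:
```python
from cell import env
from h import *
go(env,[])
t=env.camera("top");s=env.camera("side")
cv2.imwrite("pics/zc_t.png",cv2.resize(t["pixels"][95:255,100:270,::-1],None,fx=3.5,fy=3.5,interpolation=cv2.INTER_CUBIC))
cv2.imwrite("pics/zc_s.png",s["pixels"][:,:,::-1])
for a in(0,.05):
    q=cpt([C[0],C[1],C[2]+a],[(-.045,0),(0,.26),(-.045,.26)])
    print(a,(proj(t,np.c_[q,[.22]*3])-[100,95]+.4)*3.5)
```

```text
t 79.45 tcp [ 0.4012 -0.007   0.2832] xax [ 0.    -0.001 -1.   ] yaw(y) -26.0 w 0.601 F [ 0.4 -0.  -0.8] q [-0.05  0.01  1.84 -0.    1.29  0.41]
0 [[507.3263391  202.27390557]
 [299.38900481 484.43117942]
 [352.19172224 511.12070826]]
0.05 [[508.6006463  199.59961869]
 [314.79375854 491.7421312 ]
 [368.96692908 515.72827556]]
```

View pics/zc_t.png

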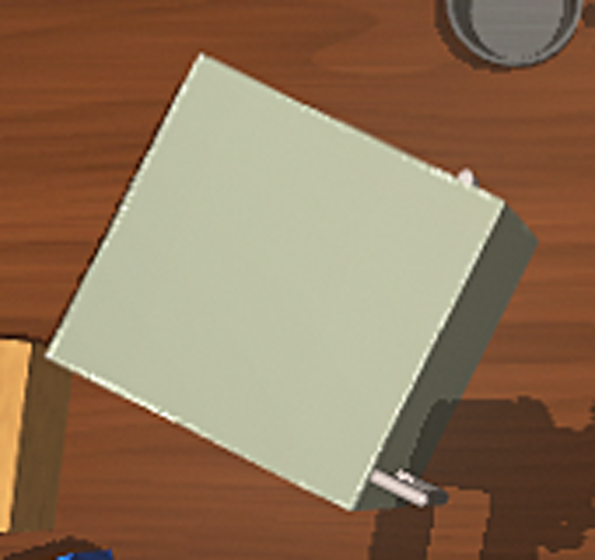

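View pics/zc_s.png

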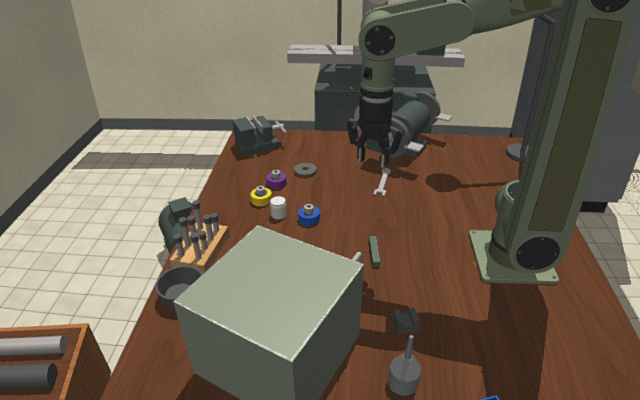

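The door is flush. Its free outer corner is at zoomed px (352,511), which matches the prediction for 0 rad, and no gap shows. The arm is clear, so I'll hand in.

Run:
```python
from cell import env
print(env.close_job())
```

```text
the job is handed in; nothing more can be done
None
```

I put all five cup wheels (the pile of three and the two singles) in the top tray, pushed the tray home, shut the door and handed the job in at about 79.5 s. No verdict was given.

- **Wheels:** Before the tray was pushed in, the pictures showed all five flat, mouth down and side by side. They sat about 38–39 mm either side of the tray's middle along x and up to 77 mm along y, inside the limits.
- **Tray:** It went in until the handle was back where I first gripped it and the stop pushed back, with the door at about 1.7 rad. I could not see the wheels once the tray was inside the cabinet.
- **Door:** In the last top picture its corner matches the 0 rad position, with no gap. The tool position gave 0.012 rad, a small disagreement that is still within the 0.05 limit.
- **Other things on the bench:** I moved none of them, and the arm is clear of everything.

Two things went wrong on the way and were put right:

- **Missed grip:** My first call to close on the door handle was refused, so the first swing moved the arm without the door. I went back and gripped it properly.
- **Knocked wheel:** The bottom wheel of the pile was pushed aside about 45 mm while the arm was busy with the second. I found it again with the camera before picking it up.

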